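Turn bicycle rear lights lens-down in the turnover fixture and snap them in

TASK

Lay the fixture's hinged flipper plate flat open and seat every rear light on the bench in one of its pockets, lens up. Then swing the plate right over by its handle so that the lights drop lens-down into the nests, swing it back flat, and press the snap cover of each nest that holds a light down until it clicks shut. Leave the jar, the tape roll and the sprocket where they are.

Things in the scene. Friction and masses are not known exactly. Their poses are not given: they have to be found in the camera images.
- fixture: turnover fixture, bolted down: aluminium base 208 x 270 x 8 mm; origin on the bench under the middle of the flipper's hinge line. Its y axis runs along that line; nests on its -x side, open flipper plate on its +x side. Dark catch posts (48 mm tall) stand opposite the nests, 4 to 12 mm from the hinge line; thin cam posts between the covers (76 mm tall) and beyond the open plate (35 mm)
- hinge (a point): middle of the flipper's hinge line, 35.5 mm above the bench, axes as the fixture
- flipper (a joint): flipper plate angle, rad: 0 = open flat, pockets up; 3.14 = swung right over onto the nests. Starts part-way up. Stiff hinge (0.3 Nm, about 8 N at the handle): stays where left. Geared steel keeper fingers slide in over the lights' short ends to hold them as it goes over, and are clear within about 0.2 rad of either end
- handle (a point): middle of the flipper's handle: a round steel bar 10 mm thick, 62 mm long, parallel to the hinge line, beyond the plate's +y end (122 to 184 mm along fixture y), 60 mm from the hinge line and level with it when the plate is flat; free all round but for the plate's end. Turns with the plate
- pocket0 (a point): centre of the floor of the flipper's pocket at the -y end (80 mm pitch, 55 mm from the hinge line); z out of the pocket, turns with the plate; 20 mm above the bench when flat. 43 x 58 mm (x, y) at the floor, 49 x 64 at the rim, 11 mm deep: takes a light's flange, lens proud. Drawn-back keepers stand 4.5 mm above the rim, 33 mm or more either way along y
- pocket1 (a point): centre of the floor of the flipper's pocket at the middle (80 mm pitch, 55 mm from the hinge line); z out of the pocket, turns with the plate; 20 mm above the bench when flat. 43 x 58 mm (x, y) at the floor, 49 x 64 at the rim, 11 mm deep: takes a light's flange, lens proud. Drawn-back keepers stand 4.5 mm above the rim, 33 mm or more either way along y
- pocket2 (a point): centre of the floor of the flipper's pocket at the +y end (80 mm pitch, 55 mm from the hinge line); z out of the pocket, turns with the plate; 20 mm above the bench when flat. 43 x 58 mm (x, y) at the floor, 49 x 64 at the rim, 11 mm deep: takes a light's flange, lens proud. Drawn-back keepers stand 4.5 mm above the rim, 33 mm or more either way along y
- nest0 (a point): centre of the floor of the fixed white nest at the -y end, 20 mm above the bench, facing pocket0 across the hinge line and 55 mm from it; axes as the fixture. 38 x 46 mm (x, y) at the floor, y ends sloping out to 58 at the rim, 10 mm deep: takes a lens face-down on its floor; the flange then stands 12 to 24 mm above the floor
- nest1 (a point): centre of the floor of the fixed white nest at the middle, 20 mm above the bench, facing pocket1 across the hinge line and 55 mm from it; axes as the fixture. 38 x 46 mm (x, y) at the floor, y ends sloping out to 58 at the rim, 10 mm deep: takes a lens face-down on its floor; the flange then stands 12 to 24 mm above the floor
- nest2 (a point): centre of the floor of the fixed white nest at the +y end, 20 mm above the bench, facing pocket2 across the hinge line and 55 mm from it; axes as the fixture. 38 x 46 mm (x, y) at the floor, y ends sloping out to 58 at the rim, 10 mm deep: takes a lens face-down on its floor; the flange then stands 12 to 24 mm above the floor
- cover0 (a joint): angle of the snap cover of nest0, rad: 0 = shut, 1.75 = open, leaning back. A weak spring (1.5 N) opens it; pressed right down (about 5 N near its free end) it clicks and stays below 0.02, but not over a light that is not home. 66 mm long, 36 wide; hinged along fixture y, 88 mm from the flipper's hinge line, beyond the nest, 46.5 mm above the bench
- cover0_tip (a point): middle of the rubber press pad on the outer face of cover0, 54 mm from the cover's hinge, 12 mm short of its free end; 51.5 mm above the bench when shut; turns with the cover
- cover1 (a joint): angle of the snap cover of nest1, rad: 0 = shut, 1.75 = open, leaning back. A weak spring (1.5 N) opens it; pressed right down (about 5 N near its free end) it clicks and stays below 0.02, but not over a light that is not home. 66 mm long, 36 wide; hinged along fixture y, 88 mm from the flipper's hinge line, beyond the nest, 46.5 mm above the bench
- cover1_tip (a point): middle of the rubber press pad on the outer face of cover1, 54 mm from the cover's hinge, 12 mm short of its free end; 51.5 mm above the bench when shut; turns with the cover
- cover2 (a joint): angle of the snap cover of nest2, rad: 0 = shut, 1.75 = open, leaning back. A weak spring (1.5 N) opens it; pressed right down (about 5 N near its free end) it clicks and stays below 0.02, but not over a light that is not home. 66 mm long, 36 wide; hinged along fixture y, 88 mm from the flipper's hinge line, beyond the nest, 46.5 mm above the bench
- cover2_tip (a point): middle of the rubber press pad on the outer face of cover2, 54 mm from the cover's hinge, 12 mm short of its free end; 51.5 mm above the bench when shut; turns with the cover
- lamp0_center (a point): centre of a loose bicycle rear light (60 g; None if absent). Black flange 40 x 56 x 12 mm (own x, y, z) with a pale lens 32 x 42 x 12 mm centred on it, 24 mm tall in all; this point is half-way up, at the step. z points out of the lens. Starts lens up on the bench; half a turn about z makes no difference
- lamp1_center (a point): centre of a loose bicycle rear light (60 g; None if absent). Black flange 40 x 56 x 12 mm (own x, y, z) with a pale lens 32 x 42 x 12 mm centred on it, 24 mm tall in all; this point is half-way up, at the step. z points out of the lens. Starts lens up on the bench; half a turn about z makes no difference
- lamp2_center (a point): centre of a loose bicycle rear light (60 g; None if absent). Black flange 40 x 56 x 12 mm (own x, y, z) with a pale lens 32 x 42 x 12 mm centred on it, 24 mm tall in all; this point is half-way up, at the step. z points out of the lens. Starts lens up on the bench; half a turn about z makes no difference
- jar: a closed jar, 56 mm across, 62 mm tall; a bystander; origin at the centre of its underside
- tape_roll: a roll of tape lying flat, 96 mm across, 24 mm tall; a bystander; origin at the centre of its underside
- cog: a steel sprocket lying flat, 72 mm across, 18 mm tall; a bystander; origin at the centre of its underside
Things that resemble listed ones, but are neither listed nor needed, are in the scene too. What is shaped like the part that bears lamp1_center but blue, green or pink is not meant.

How it is judged:
On the way, in this order (a step that is already met when the one before it is completed fails the run):
1. the flipper lies flat open with every light seated in a pocket, lens up (value of joint flipper below 0.12 rad and ((horizontal distance between lamp0_center and pocket0 below 0.007 m and z of lamp0_center in the frame of pocket0 below 0.016 m and angle between lamp0_center's own z axis and vertical below 0.15 rad) or (horizontal distance between lamp0_center and pocket1 below 0.007 m and z of lamp0_center in the frame of pocket1 below 0.016 m and angle between lamp0_center's own z axis and vertical below 0.15 rad) or (horizontal distance between lamp0_center and pocket2 below 0.007 m and z of lamp0_center in the frame of pocket2 below 0.016 m and angle between lamp0_center's own z axis and vertical below 0.15 rad)) and ((horizontal distance between lamp1_center and pocket0 below 0.007 m and z of lamp1_center in the frame of pocket0 below 0.016 m and angle between lamp1_center's own z axis and vertical below 0.15 rad) or (horizontal distance between lamp1_center and pocket1 below 0.007 m and z of lamp1_center in the frame of pocket1 below 0.016 m and angle between lamp1_center's own z axis and vertical below 0.15 rad) or (horizontal distance between lamp1_center and pocket2 below 0.007 m and z of lamp1_center in the frame of pocket2 below 0.016 m and angle between lamp1_center's own z axis and vertical below 0.15 rad)) and ((horizontal distance between lamp2_center and pocket0 below 0.007 m and z of lamp2_center in the frame of pocket0 below 0.016 m and angle between lamp2_center's own z axis and vertical below 0.15 rad) or (horizontal distance between lamp2_center and pocket1 below 0.007 m and z of lamp2_center in the frame of pocket1 below 0.016 m and angle between lamp2_center's own z axis and vertical below 0.15 rad) or (horizontal distance between lamp2_center and pocket2 below 0.007 m and z of lamp2_center in the frame of pocket2 below 0.016 m and angle between lamp2_center's own z axis and vertical below 0.15 rad))), for 0.2 s.
2. the flipper is swung right over and every light lies lens-down in a nest (value of joint flipper above 2.95 rad and ((horizontal distance between lamp0_center and nest0 below 0.01 m and z of lamp0_center in the frame of nest0 below 0.0155 m and angle between lamp0_center's own z axis and vertical above 2.95 rad) or (horizontal distance between lamp0_center and nest1 below 0.01 m and z of lamp0_center in the frame of nest1 below 0.0155 m and angle between lamp0_center's own z axis and vertical above 2.95 rad) or (horizontal distance between lamp0_center and nest2 below 0.01 m and z of lamp0_center in the frame of nest2 below 0.0155 m and angle between lamp0_center's own z axis and vertical above 2.95 rad)) and ((horizontal distance between lamp1_center and nest0 below 0.01 m and z of lamp1_center in the frame of nest0 below 0.0155 m and angle between lamp1_center's own z axis and vertical above 2.95 rad) or (horizontal distance between lamp1_center and nest1 below 0.01 m and z of lamp1_center in the frame of nest1 below 0.0155 m and angle between lamp1_center's own z axis and vertical above 2.95 rad) or (horizontal distance between lamp1_center and nest2 below 0.01 m and z of lamp1_center in the frame of nest2 below 0.0155 m and angle between lamp1_center's own z axis and vertical above 2.95 rad)) and ((horizontal distance between lamp2_center and nest0 below 0.01 m and z of lamp2_center in the frame of nest0 below 0.0155 m and angle between lamp2_center's own z axis and vertical above 2.95 rad) or (horizontal distance between lamp2_center and nest1 below 0.01 m and z of lamp2_center in the frame of nest1 below 0.0155 m and angle between lamp2_center's own z axis and vertical above 2.95 rad) or (horizontal distance between lamp2_center and nest2 below 0.01 m and z of lamp2_center in the frame of nest2 below 0.0155 m and angle between lamp2_center's own z axis and vertical above 2.95 rad))), for 0.2 s.
3. the flipper is swung back flat (value of joint flipper below 0.15 rad), for 0.2 s.
At the end, for the whole second after the job is handed in: every light lies lens-down at the bottom of a nest (centre within 10 mm of the nest's in plan, within 0.19 rad of level) under a cover clicked shut (below 0.06 rad), and the flipper lies flat open (below 0.15 rad) (value of joint flipper below 0.15 rad and ((horizontal distance between lamp0_center and nest0 below 0.01 m and z of lamp0_center in the frame of nest0 below 0.0155 m and angle between lamp0_center's own z axis and vertical above 2.95 rad and value of joint cover0 below 0.06 rad) or (horizontal distance between lamp0_center and nest1 below 0.01 m and z of lamp0_center in the frame of nest1 below 0.0155 m and angle between lamp0_center's own z axis and vertical above 2.95 rad and value of joint cover1 below 0.06 rad) or (horizontal distance between lamp0_center and nest2 below 0.01 m and z of lamp0_center in the frame of nest2 below 0.0155 m and angle between lamp0_center's own z axis and vertical above 2.95 rad and value of joint cover2 below 0.06 rad)) and ((horizontal distance between lamp1_center and nest0 below 0.01 m and z of lamp1_center in the frame of nest0 below 0.0155 m and angle between lamp1_center's own z axis and vertical above 2.95 rad and value of joint cover0 below 0.06 rad) or (horizontal distance between lamp1_center and nest1 below 0.01 m and z of lamp1_center in the frame of nest1 below 0.0155 m and angle between lamp1_center's own z axis and vertical above 2.95 rad and value of joint cover1 below 0.06 rad) or (horizontal distance between lamp1_center and nest2 below 0.01 m and z of lamp1_center in the frame of nest2 below 0.0155 m and angle between lamp1_center's own z axis and vertical above 2.95 rad and value of joint cover2 below 0.06 rad)) and ((horizontal distance between lamp2_center and nest0 below 0.01 m and z of lamp2_center in the frame of nest0 below 0.0155 m and angle between lamp2_center's own z axis and vertical above 2.95 rad and value of joint cover0 below 0.06 rad) or (horizontal distance between lamp2_center and nest1 below 0.01 m and z of lamp2_center in the frame of nest1 below 0.0155 m and angle between lamp2_center's own z axis and vertical above 2.95 rad and value of joint cover1 below 0.06 rad) or (horizontal distance between lamp2_center and nest2 below 0.01 m and z of lamp2_center in the frame of nest2 below 0.0155 m and angle between lamp2_center's own z axis and vertical above 2.95 rad and value of joint cover2 below 0.06 rad)) and linear speed of each of lamp0, lamp1, lamp2 below 0.02 m/s); the robot touches nothing.
It fails at once if a bystander is moved (distance of any of jar, tape_roll, cog from where it was at the start of the episode above 0.04 m).
Of lamp0, lamp1, lamp2 only 2 to 3 are there at a start; the rules pass over those that are not, and their reading is None.
At some moment in a run one of lamp0, lamp1, lamp2 may be knocked a few centimetres aside while the robot is not near it.
Once in a run the grip may slacken for a moment while it holds something.
It also fails if it takes over 208 s, if anything falls off the work surface, if the arm or the gripper's body presses on something with over 40 N, if the wrist force passes 120 N, or if a joint passes its speed limit or range.

ROBOT

A 7-joint arm with a two-finger parallel gripper is mounted at the origin on the work surface. World frame = base frame: x ahead of the robot, y to its left, z up, the work surface at z = 0. Lengths are in m, angles in rad, forces in N, time in s.
With the tool pointing down it reaches from about 0.4 to 0.85 m from the base axis. Payload 10.4 kg.
Tool frame: the origin (TCP) lies midway between the tips of the shut fingers; the grasp point (between the pads) lies 19 mm behind it; z points along the fingers, x is the direction in which the jaws open and shut, and the axes are right-handed (so a half turn about z gives the same grasp; the last joint's range is limited). The gripper opens to 85 mm and grips with 20 to 120 N. Pads are 22 mm wide; open, the fingers measure 114 mm over their backs; the gripper's body (76 mm by 85 mm) begins 54 mm behind the grasp point. The pads swing forward as they close: fully open they stand 13 mm farther back than shut.
Start: joints at [-1.173, 0.332, -0.065, 1.46, 0.022, 1.35, -0.088], TCP at [0.255, 0.571, 0.231] pointing down, gripper open.
Joint ranges: [-2.6, 2.6], [-0.5, 2.12], [-1.47, 1.34], [0.16, 2.42], [-1.27, 4.41], [0.06, 2.06], [-2.6, 2.6]. Speed limits (rad/s): [2.22, 2.22, 2.79, 2.79, 3.14, 3.14, 3.14].

INTERFACE

Orientations are given as a unit quaternion [x, y, z, w].
In Python, from workcell import monitor, eyes, ticket, models gives the robot as it stands.
- The arm moves only by the tool servo_tool, never from a script. Its argument "motion" is a list of rows, each a list of 7 numbers: the opening, from 0 (shut) to 1 (fully open), then the shift along the tool's x, y, z in m, then the turn, a rotation vector about the tool's x, y, z in degrees. In form: [[fingers, tx, ty, tz, rx, ry, rz], ...]. A call has 1 to 20 rows; each row is the pose to reach, as a shift and turn from the pose commanded when the call began, along the tool's axes at that moment; what a row does not reach only later rows make up. A row lasts 1/8 s, in which the tool goes at most 62.5 mm and 10.7 degrees, less where a joint would pass 70% of its speed; a pose out of reach is approached as far as the arm can. A call with a gripper value outside its range is refused whole. The fingers move at their own pace and stop on an object; "grip_force" is the grip in N (left out, the last holds). Time passes only in rows, so rows that repeat a pose let the fingers close. It gives the time, the measured TCP pose, the force and the opening at its end, in the units of the state.
- monitor.get_obs(): the state, without advancing time (a new reading comes with each control period).
- eyes.camera(name): name is "scene" or "side" or "wrist"; returns (picture, depth): 420x560x3 uint8, blue, green, red; 420x560 float32, m along the optical axis (not along the pixel's ray), 0 where there is no reading.
- eyes.camera_info(name): a dict with "intrinsics" (3x3 intrinsics, pixels), "k1" (the pictures are not rectified: a ray, as slopes to the right and down, at radius r is drawn at 1 + k1 r^2 times it, then the intrinsics apply), "extrinsics" (4x4, takes a point from world to camera coordinates); the wrist camera has in their place "tool_from_camera" (4x4, takes a point from camera to tool coordinates, whose origin is the TCP and whose axes are the tool frame's). Camera axes: x right, y down, z forward; pixel columns grow to the right and rows downward; lengths in m; the calibration is good to about 2 mm. A picture is of the moment at which its call begins: read the wrist's pose just before it. camera_info takes no time and is no camera call.
- ticket.hand_in(): hands the job in, once; it reports no verdict.
Trained networks look in the newest picture that a camera, given by its name, has taken for a name from the list of things; names that differ only in an ending like _2 or _b are one class to them, and where a whole thing is asked for, a point or a joint stands for the part that bears it (a point fixed in the world has none). Each returns a list of dicts, best first, with "confidence" (0 to 1); they miss things now and then, are a little off and sometimes report something else, mostly with a low value. They report only what shows in the picture. A call takes as long as a camera call. They do not tell look-alikes from the thing itself.
- models.boxes_of(camera, thing): "point" ([x, y, z] in m, in the coordinates of the camera as it stood for that picture, good to about 4 mm: the middle of the surface that is visible of it).
The state is a dict: "clock": time; "joint_pos": joint angles; "joint_velocities": joint speeds; "tau": joint torques, N m; "position": TCP position; "ee_rot": TCP orientation; "ft_force": force on the tool from outside, world axes, zero at the start; "torque": the same for the moment, N m; "grip_width": opening from 0.0 (shut) to 1.0 (fully open).
Only numpy, scipy, OpenCV 4.12 (cv2) and the standard library are available. Lean on these libraries where they do the work, as an engineer would, in place of code of your own. Each camera call takes 0.05 s, during which the arm holds its last target. There are 200 camera calls.

## Working session

There is one attempt and no reset: what is moved stays moved. The work goes in short steps, Python scripts to look and compute and a tool call to move; the robot and the scene stay as the last step left them, time stands still between calls to the robot, and variables do not carry over. Pictures are saved under pics/ and viewed, about 12 in all and at most 16, crops included, and the job is handed in when it is done.

Besides the shell and the picture viewer there is one more tool, called after "Call:" as a command line: name --pt "numbers of a row" for each row, then --argument value for the rest. servo_tool: Moves the arm, as the interface text tells. Its arguments: {"type":"object","properties":{"motion":{"type":"array"},"grip_force":{"type":"number"}},"required":["motion"]}

```bash
ls; mkdir -p pics
cat > h.py <<'E'
import numpy as np, cv2
from scipy.spatial.transform import Rotation as R
from workcell import monitor, eyes, ticket, models
def pose():
    o=monitor.get_obs(); T=np.eye(4); T[:3,:3]=R.from_quat(o['ee_rot']).as_matrix(); T[:3,3]=o['position']; return T
def cam(name):
    """picture, depth, info, world_from_camera"""
    T=pose(); im,d=eyes.camera(name); i=eyes.camera_info(name)
    W=T@np.array(i['tool_from_camera']) if name=='wrist' else np.linalg.inv(np.array(i['extrinsics']))
    return im,d,i,W
def rays(i):
    K=np.array(i['intrinsics']);k=i['k1']
    v,u=np.mgrid[0:420,0:560].astype(float)
    xd=(u-K[0,2])/K[0,0]; yd=(v-K[1,2])/K[1,1]; x,y=xd.copy(),yd.copy()
    for _ in range(10):
        s=1+k*(x*x+y*y); x,y=xd/s,yd/s
    return x,y
def cloud(d,i,W):
    x,y=rays(i); P=np.stack([x*d,y*d,d],-1)@W[:3,:3].T+W[:3,3]; P[d<=0]=np.nan; return P
def proj(p,i,W):
    c=np.linalg.inv(W)@np.r_[p,1]; x,y=c[:2]/c[2]; s=1+i['k1']*(x*x+y*y); K=np.array(i['intrinsics'])
    return K[0,0]*x*s+K[0,2],K[1,1]*y*s+K[1,2]
def find(name,thing,W):
    return [(round(b['confidence'],2),(W[:3,:3]@np.array(b['point'])+W[:3,3]).round(3)) for b in models.boxes_of(name,thing)]
def tool(p):
    """world point in tool axes, shift from TCP"""
    return (np.linalg.inv(pose())@np.r_[p,1])[:3].round(4)
E
python3 - <<'E'
from h import *
for n in ['scene','side']:
    im,d,i,W=cam(n); cv2.imwrite(f'pics/{n}0.png',im); np.savez(f'{n}0.npz',im=im,d=d,W=W)
    print(n,W[:3,3].round(3))
    for t in ['fixture','handle','lamp0_center','flipper','cover1','jar','tape_roll','cog']:
        for c,p in find(n,t,W): print(t,c,p,np.round(proj(p,i,W)))
print(monitor.get_obs())
E
```

```text
pics
scene [1.312 0.049 1.051]
fixture 0.85 [0.612 0.032 0.02 ] [315. 236.]
fixture 0.58 [0.651 0.041 0.084] [318. 236.]
handle 0.6 [0.649 0.043 0.089] [319. 234.]
lamp0_center 0.44 [ 0.416 -0.351  0.021] [211. 175.]
flipper 0.58 [0.651 0.046 0.087] [320. 235.]
cover1 0.75 [ 0.497 -0.056  0.077] [292. 193.]
cover1 0.72 [0.49  0.102 0.076] [343. 197.]
cover1 0.57 [0.497 0.024 0.081] [318. 195.]
jar 0.57 [0.616 0.382 0.058] [433. 245.]
tape_roll 0.78 [ 0.377 -0.528  0.018] [167. 163.]
tape_roll 0.39 [0.651 0.05  0.089] [321. 235.]
cog 0.63 [0.752 0.29  0.004] [398. 291.]
cog 0.5 [0.611 0.029 0.021] [314. 236.]
side [-0.12  -0.746  1.149]
fixture 0.74 [0.583 0.013 0.028] [273. 197.]
handle 0.9 [0.632 0.034 0.063] [280. 176.]
lamp0_center 0.8 [ 0.407 -0.353  0.026] [323. 317.]
lamp0_center 0.36 [0.586 0.015 0.026] [273. 196.]
flipper 0.83 [0.634 0.031 0.067] [281. 175.]
cover1 0.71 [0.633 0.034 0.067] [281. 175.]
cover1 0.6 [0.485 0.101 0.082] [225. 184.]
cover1 0.58 [ 0.498 -0.053  0.082] [266. 212.]
cover1 0.41 [0.491 0.022 0.081] [246. 199.]
jar 0.75 [0.595 0.371 0.04 ] [198. 131.]
ja
[... 176 characters left out ...]

{'clock': 0.9, 'joint_pos': array([-1.17256755,  0.33223407, -0.0647033 ,  1.46011228,  0.02161146,
        1.34991502, -0.08851421]), 'joint_velocities': array([ 0.00057599,  0.00053048,  0.00051337,  0.00038952, -0.00184516,
        0.00116187,  0.00059825]), 'tau': array([ 1.23787790e-04, -6.25234795e+01,  4.88331250e-02, -3.91823816e+01,
        1.63764856e-02,  1.74764536e-03,  7.54400276e-06]), 'position': array([0.25531291, 0.57048429, 0.23131037]), 'ee_rot': array([ 8.39202508e-01,  5.43819041e-01,  9.29805814e-06, -9.64073644e-06]), 'ft_force': array([-0.70767622,  0.21377609, -0.02873603]), 'torque': array([ 0.01116627, -0.05806078, -0.02007806]), 'grip_width': 0.9979706858057142}
```

Run:
```python
import cv2
for n in ['scene','side']:
    im=cv2.imread(f'pics/{n}0.png'); cv2.imwrite(f'pics/{n}0b.png',cv2.resize(im,(800,600),interpolation=cv2.INTER_CUBIC))
```

```text
(no output)
```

View pics/scene0b.png

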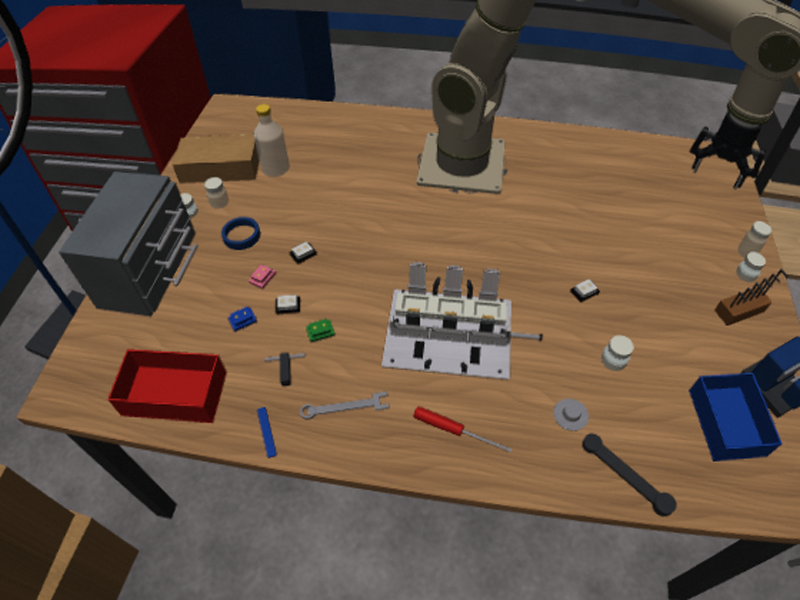

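View pics/side0b.png

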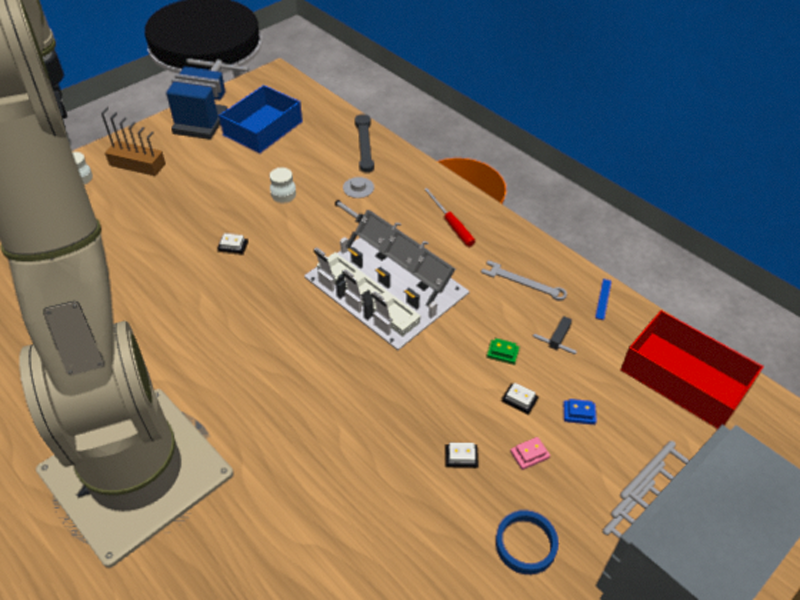

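Scene view (800x600): white-lens lights are at (303,252), (287,303) and (585,289). The look-alikes to leave alone are pink (262,276), blue (241,318) and green (320,330). The fixture is at (450,330) with its plate about upright, and the handle is at (530,337). The side view agrees: lights at (461,454), (520,398) and (232,242).

```bash
cat >> h.py <<'E'
def rect(P,m):
    q=P[m][:,:2].astype(np.float32); (c,s,a)=cv2.minAreaRect(q*1000); b=cv2.boxPoints((c,s,a))/1000
    e=b[1]-b[0],b[2]-b[1]; L=e[0] if np.linalg.norm(e[0])>np.linalg.norm(e[1]) else e[1]
    y=np.degrees(np.arctan2(L[1],L[0]))%180
    return np.array(c)/1000,np.sort(s),y   # centre, sizes mm, long-axis heading deg
def blobs(P,lo,hi,amin=40):
    ok=np.nan_to_num(P[...,2],nan=-1); m=((ok>lo)&(ok<hi)).astype(np.uint8)
    n,l,st,_=cv2.connectedComponentsWithStats(m,connectivity=4)
    return [l==k for k in range(1,n) if st[k,4]>=amin]
E
python3 - <<'E'
from h import *
for n in ['scene','side']:
    z=np.load(n+'0.npz'); i=eyes.camera_info(n); P=cloud(z['d'],i,z['W']); im=z['im']
    print(n)
    for m in blobs(P,.006,.04,25):
        c,s,a=rect(P,m)
        if 35<s[1]<80: print('  blob',c.round(3),s.round(),round(a),m.sum(),im[m].mean(0).round(),round(np.nanmax(P[m][:,2]),3))
    r=(abs(P[...,0]-.6)<.2)&(abs(P[...,1]-.03)<.2)
    m=r&(P[...,2]>.004)&(P[...,2]<.0115)
    q=P[m]; print('base pct',np.percentile(q,[1,99],axis=0).round(3)); print(rect(P,m))
    tall=r&(P[...,2]>.05); print('tall',np.percentile(P[tall],[1,50,99],axis=0).round(3))
E
```

```text
scene
  blob [-0.295  0.991] [33. 44.] 43 66 [20. 19. 19.] 0.04
  blob [ 0.273 -0.622] [28. 53.] 126 102 [ 71.  88. 102.] 0.04
  blob [ 0.316 -0.677] [18. 38.] 167 64 [101. 107. 108.] 0.04
  blob [ 0.425 -0.639] [ 6. 55.] 180 46 [32. 36. 40.] 0.04
  blob [0.232 0.75 ] [35. 52.] 55 81 [ 78.  94. 107.] 0.04
  blob [ 0.413 -0.354] [43. 55.] 138 171 [ 96. 102. 106.] 0.03
  blob [0.312 0.731] [29. 52.] 54 125 [111. 118. 118.] 0.04
  blob [ 0.502 -0.425] [39. 59.] 156 183 [ 93.  80. 153.] 0.033
  blob [0.422 0.331] [44. 64.] 132 171 [106. 110. 114.] 0.028
  blob [ 0.576 -0.343] [41. 54.] 104 195 [100. 105. 108.] 0.03
  blob [ 0.63  -0.434] [40. 57.] 131 212 [112.  52.  31.] 0.03
  blob [ 0.631 -0.253] [43. 56.] 121 223 [40. 94. 39.] 0.031
  blob [0.615 0.379] [33. 57.] 58 161 [114. 121. 121.] 0.04
  blob [ 0.732 -0.311] [76. 78.] 169 221 [57. 58. 62.] 0.031
  blob [0.585 0.686] [19. 58.] 143 48 [45. 46. 50.] 0.038
  blob [ 0.821 -0.217] [29. 54.] 104 90 [115. 112. 116.] 0.014
  blob [0.75  0.289] [31. 42.] 116 130 [109. 105. 106.] 0.024
  blob [ 0.909 -0.285] [17. 40.] 28 55 [127.  60.  34
[... 581 characters left out ...]
2 65 [158. 154. 155.] 0.013
  blob [ 0.818 -0.209] [31. 42.] 103 57 [148. 146. 147.] 0.014
  blob [ 0.862 -0.309] [16. 64.] 28 47 [173.  86.  35.] 0.013
  blob [ 0.627 -0.25 ] [42. 56.] 118 290 [ 41. 128.  26.] 0.03
  blob [ 0.575 -0.34 ] [50. 57.] 102 329 [129. 138. 142.] 0.03
  blob [ 0.629 -0.433] [49. 59.] 137 343 [161.  79.  35.] 0.03
  blob [ 0.498 -0.427] [41. 60.] 161 386 [134. 115. 211.] 0.031
  blob [ 0.409 -0.35 ] [44. 56.] 138 378 [136. 145. 149.] 0.032
base pct [[ 0.407 -0.164  0.004]
 [ 0.796  0.218  0.011]]
(array([0.60012244, 0.02946228]), array([398.16461182, 399.73516846]), np.float32(0.18544535))
tall [[ 0.483 -0.087  0.05 ]
 [ 0.627  0.027  0.071]
 [ 0.659  0.201  0.113]]
```

Lights: A (0.411,-0.352), B (0.575,-0.341), C (0.422,0.328). All three are present and white; the blue, green and pink ones are excluded. I'll move the wrist camera above the fixture.

Call:
servo_tool --pt "1 -0.353 0.536 -0.13 0 0 63" --pt "1 -0.353 0.536 -0.13 0 0 63" --pt "1 -0.353 0.536 -0.13 0 0 63" --pt "1 -0.353 0.536 -0.13 0 0 63" --pt "1 -0.353 0.536 -0.13 0 0 63" --pt "1 -0.353 0.536 -0.13 0 0 63" --pt "1 -0.353 0.536 -0.13 0 0 63" --pt "1 -0.353 0.536 -0.13 0 0 63" --pt "1 -0.353 0.536 -0.13 0 0 63" --pt "1 -0.353 0.536 -0.13 0 0 63" --pt "1 -0.353 0.536 -0.13 0 0 63" --pt "1 -0.353 0.536 -0.13 0 0 63" --pt "1 -0.353 0.536 -0.13 0 0 63" --pt "1 -0.353 0.536 -0.13 0 0 63"

```text
clock: 2.65
position: [0.5999, 0.0309, 0.3612]
ee_rot: [1.0, 0.026, -0.0, -0.0]
ft_force: [-0.2, 0.3, -0.8]
grip_width: 0.999
```

Run:
```python
from h import *
print(pose().round(3), monitor.get_obs()['joint_pos'].round(2))
im,d,i,W=cam('wrist'); np.savez('w1.npz',im=im,d=d,W=W); print(np.array(i['tool_from_camera']).round(3),i['intrinsics'],i['k1'])
cv2.imwrite('pics/w1.png',cv2.resize(im,(800,600)))
for t in ['handle','cover1','flipper']: print(t,find('wrist',t,W))
P=cloud(d,i,W)
```

```text
[[ 0.999  0.053 -0.     0.6  ]
 [ 0.053 -0.999  0.001  0.031]
 [-0.    -0.001 -1.     0.361]
 [ 0.     0.     0.     1.   ]] [-0.52  0.26  0.5   1.33 -0.12  1.59  0.02]
[[ 1.     0.001  0.001  0.001]
 [-0.001  0.96   0.282 -0.072]
 [-0.    -0.282  0.96  -0.143]
 [ 0.     0.     0.     1.   ]] [[296.34297665   0.         273.61158322]
 [  0.         296.34297665 203.7157708 ]
 [  0.           0.           1.        ]] -0.05349738689350875
handle [(0.95, array([0.635, 0.052, 0.073]))]
cover1 [(0.67, array([0.495, 0.024, 0.082])), (0.56, array([0.493, 0.104, 0.086]))]
flipper [(0.58, array([0.637, 0.056, 0.066]))]
```

View pics/w1.png

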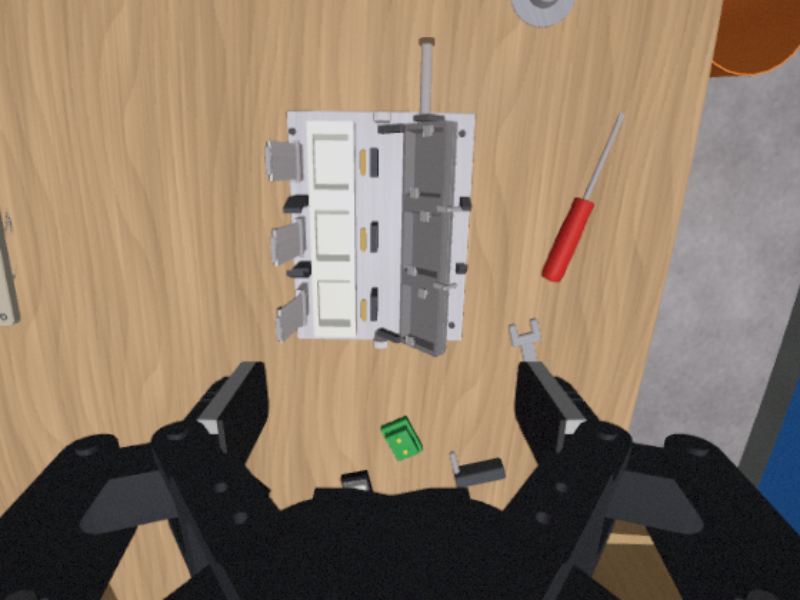

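Wrist view: the white nests run from (333,160) to (337,303), the covers are at the left, the plate is part-way up at (428,235), and the handle bar is at (427,75). Next I'll fit the fixture pose.

Run:
```python
from h import *
z=np.load('w1.npz'); i=eyes.camera_info('wrist'); im=z['im']; P=cloud(z['d'],i,z['W'])
hsv=cv2.cvtColor(im,cv2.COLOR_BGR2HSV)
print('bench z',np.nanmedian(P[:60,60:200,2]))
r=(abs(P[...,0]-.6)<.16)&(abs(P[...,1]-.03)<.17)
v,u=np.mgrid[0:420,0:560]; im_r=r&(u>195)&(u<335)&(v>75)&(v<245)
low=hsv[...,1]<45
wh=im_r&(P[...,2]>.026)&(P[...,2]<.036)&(hsv[...,2]>150)&(u<252)&(u>212)
print('nest rim',rect(P,wh),wh.sum(),np.median(P[wh][:,2]))
fl=im_r&(P[...,2]>.016)&(P[...,2]<.024)&(hsv[...,2]>150)&(u<252)
n,l,st,ce=cv2.connectedComponentsWithStats(fl.astype(np.uint8))
for k in range(1,n):
    if st[k,4]>100: print('floor',rect(P,l==k),st[k,4])
ba=im_r&low&(P[...,2]>.003)&(P[...,2]<.013); print('base',rect(P,ba))
# handle points
h=r&(P[...,1]>.165)&(P[...,2]>.02); h=(v<80)&(u>285)&(u<310)&(P[...,2]>.04)&(v>20)
q=P[h]; print('handle',h.sum(),np.percentile(q,[2,50,98],axis=0).round(4))
pl=(u>283)&(u<318)&(v>90)&(v<240)&(P[...,2]>.03); q=P[pl]; c=q.mean(0); U,S,V=np.linalg.svd(q-c,full_matrices=False); print('plate c',c,'n',V[2],'pct',np.percentile(q,[2,98],axis=0).round(3))
```

```text
bench z 0.0009784560311034696
nest rim (array([0.53409021, 0.02523069]), array([ 50.66398621, 245.02709961]), np.float32(92.379295)) 2505 0.03051582200967823
floor (array([0.52998834, 0.10497613]), array([37.40669632, 51.49322891]), np.float32(91.71028)) 798
floor (array([0.53359424, 0.02576473]), array([37.26569366, 51.07291031]), np.float32(92.98777)) 693
floor (array([ 0.53644666, -0.05515217]), array([36.41466904, 50.66749954]), np.float32(91.36314)) 609
base (array([0.58753009, 0.02759393]), array([208.01086426, 269.49539185]), np.float32(92.12079))
handle 434 [[0.6182 0.154  0.0807]
 [0.624  0.1873 0.0846]
 [0.6298 0.2163 0.0884]]
plate c [0.63808986 0.03818044 0.07207315] n [ 0.7688331   0.03512536 -0.63848404] pct [[ 0.614 -0.077  0.05 ]
 [ 0.661  0.136  0.096]]
```

Call:
servo_tool --pt "0.5 0.031 -0.162 0.0 0 0 0.7" --pt "0.5 0.031 -0.162 0.0 0 0 0.7" --pt "0.5 0.031 -0.162 0.05 0 0 0.7" --pt "0.5 0.031 -0.162 0.11 0 0 0.7" --pt "0.5 0.031 -0.162 0.17 0 0 0.7" --pt "0.5 0.031 -0.162 0.22 0 0 0.7" --pt "0.5 0.031 -0.162 0.25 0 0 0.7" --pt "0.5 0.031 -0.162 0.28 0 0 0.7" --pt "0.5 0.031 -0.162 0.3 0 0 0.7" --pt "0.5 0.031 -0.162 0.3 0 0 0.7" --pt "0 0.031 -0.162 0.3 0 0 0.7" --pt "0 0.031 -0.162 0.3 0 0 0.7" --pt "0 0.031 -0.162 0.3 0 0 0.7" --pt "0 0.031 -0.162 0.3 0 0 0.7" --grip_force 40

```text
clock: 4.6
position: [0.6238, 0.193, 0.0623]
ee_rot: [1.0, 0.019, 0.001, -0.0]
ft_force: [0.6, 0.3, 4.4]
grip_width: 0.097
```

Call:
servo_tool --pt "0 0.005 0 0.005 0 0 0" --pt "0 0.011 0 0.014 0 0 0" --pt "0 0.0155 0 0.023 0 0 0" --pt "0 0.018 0 0.033 0 0 0" --pt "0 0.019 0 0.044 0 0 0" --pt "0 0.019 0 0.046 0 0 0" --pt "0 0.019 0 0.046 0 0 0"

```text
clock: 5.48
position: [0.6422, 0.1937, 0.0156]
ee_rot: [1.0, 0.019, 0.0, -0.0]
ft_force: [-0.1, 1.2, 4.1]
grip_width: 0.106
```

Call:
servo_tool --pt "0.5 0 0 0 0 0 0" --pt "0.5 0 0 0 0 0 0" --pt "0.5 0 0 -0.05 0 0 0" --pt "0.6 0 0 -0.11 0 0 0" --pt "0.6 -0.05 -0.033 -0.155 0 0 -10" --pt "0.6 -0.1 -0.067 -0.155 0 0 -20" --pt "0.6 -0.15 -0.1 -0.155 0 0 -30" --pt "0.6 -0.215 -0.143 -0.155 0 0 -38.7" --pt "0.6 -0.215 -0.143 -0.155 0 0 -38.7" --pt "0.6 -0.215 -0.143 -0.155 0 0 -38.7" --pt "0.6 -0.215 -0.143 -0.155 0 0 -38.7"

```text
clock: 6.85
position: [0.4229, 0.3272, 0.1703]
ee_rot: [0.937, 0.349, 0.0, 0.0]
ft_force: [0.4, -0.5, 0.2]
grip_width: 0.598
```

```bash
cat >> h.py <<'E'
def lamp(near,name='wrist',hi=.04,lo=.006):
    """lens-top and whole outline near a world point; shift to it in tool axes and heading error"""
    im,d,i,W=cam(name); P=cloud(d,i,W)
    r=np.hypot(P[...,0]-near[0],P[...,1]-near[1])<.05
    out={}
    for k,a,b in (('all',lo,hi),('lens',lo+.011,hi)):
        m=(r&(P[...,2]>a)&(P[...,2]<b)).astype(np.uint8); n,l,st,_=cv2.connectedComponentsWithStats(m)
        if n<2: continue
        m=l==1+st[1:,4].argmax(); c,s,h=rect(P,m); out[k]=c
        x=pose()[:2,0]; hx=np.degrees(np.arctan2(x[1],x[0]))
        turn=(hx-(h-90)+90)%180-90
        print(k,c.round(4),s.round(1),'head',round(float(h),1),'z',np.percentile(P[m][:,2],[5,50,95]).round(4),'turn rz',round(turn,1),'shift',tool(np.r_[c,.024]))
    return im,P
E
python3 - <<'E'
from h import *
print(monitor.get_obs()['position'])
im,P=lamp((.4215,.328)); cv2.imwrite('pics/c1.png',im)
E
```

```text
[0.42289808 0.32718998 0.17033798]
all [0.4237 0.3289] [40.1 56. ] head 127.8 z [0.0114 0.0241 0.0257] turn rz 3.0 shift [ 0.0017 -0.0011  0.1462]
lens [0.4238 0.3288] [32.  42.2] head 127.8 z [0.0231 0.0247 0.0259] turn rz 3.0 shift [ 0.0017 -0.001   0.1462]
```

View pics/c1.png

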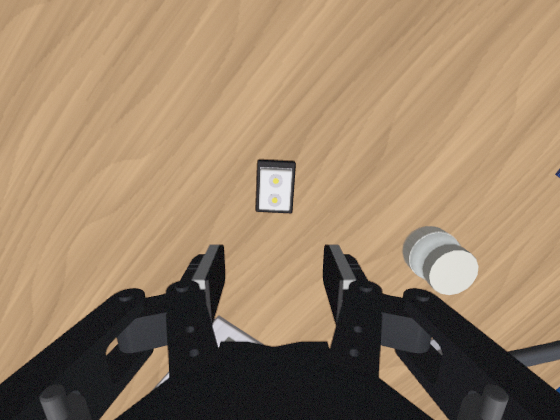

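White light at (275,187), 40x56 mm, lens up: this is the right one. Next I'll read the fingertip depth.

Run:
```python
from h import *
im,d,i,W=cam('wrist'); x,y=rays(i); T=np.array(i['tool_from_camera'])
P=np.stack([x*d,y*d,d],-1)@T[:3,:3].T+T[:3,3]
m=(d>0)&(P[...,2]<.03)&(P[...,2]>-.06)&(abs(P[...,0])<.06)&(abs(P[...,1])<.03)
q=P[m]; 
for s in (-1,1):
    k=q[q[:,0]*s>0]; t=k[k[:,2]>k[:,2].max()-.004]; print(s,k[:,2].max(),'tip x',t[:,0].min(),t[:,0].max(),'y',t[:,1].min(),t[:,1].max())
print(monitor.get_obs()['grip_width'])
```

```text
-1 -0.0037328016935462005 tip x -0.025555227364115446 -0.02505920715579441 y -0.009694939558720007 0.011211327960587228
1 -0.0035059237070699523 tip x 0.02587309256456928 0.026372595667446777 y -0.00866390392800101 0.010908996557334197
0.5990713075039366
```

Call:
servo_tool --pt "0.6 0.0017 -0.001 0.05 0 0 3" --pt "0.6 0.0017 -0.001 0.1 0 0 3" --pt "0.6 0.0017 -0.001 0.14 0 0 3" --pt "0.6 0.0017 -0.001 0.158 0 0 3" --pt "0.6 0.0017 -0.001 0.158 0 0 3" --pt "0.2 0.0017 -0.001 0.158 0 0 3" --pt "0.2 0.0017 -0.001 0.158 0 0 3" --pt "0.2 0.0017 -0.001 0.158 0 0 3" --pt "0.2 0.0017 -0.001 0.158 0 0 3" --pt "0.2 0.0017 -0.001 0.13 0 0 3" --pt "0.2 0.0017 -0.001 0.08 0 0 3" --grip_force 60

```text
clock: 8.32
position: [0.4217, 0.3294, 0.0908]
ee_rot: [0.946, 0.325, -0.001, 0.0]
ft_force: [1.0, -0.1, 0.6]
grip_width: 0.355
```

Run:
```python
from h import *
o=monitor.get_obs(); print(o['position'],o['ft_force'],o['grip_width']); T=pose(); print(T.round(4))
ex=np.array([np.cos(np.radians(2.3)),np.sin(np.radians(2.3)),0]); ey=np.array([-ex[1],ex[0],0]); H=np.array([.588,.0277,0])
for k in range(3):
    p=H+.055*ex+(k-1)*.08*ey; print('pocket',k,p.round(4),tool(p))
hx=np.degrees(np.arctan2(T[1,0],T[0,0])); print('turn',hx-2.3)
```

```text
[0.42170009 0.32940638 0.09076666] [ 0.96311703 -0.11428641  0.61426412] 0.35484803762556516
[[ 7.891e-01  6.143e-01 -1.500e-03  4.217e-01]
 [ 6.143e-01 -7.891e-01 -1.500e-03  3.294e-01]
 [-2.100e-03  3.000e-04 -1.000e+00  9.080e-02]
 [ 0.000e+00  0.000e+00  0.000e+00  1.000e+00]]
pocket 0 [ 0.6462 -0.05    0.    ] [-0.0558  0.4373  0.091 ]
pocket 1 [0.643  0.0299 0.    ] [-0.0092  0.3722  0.0909]
pocket 2 [0.6397 0.1098 0.    ] [0.0374 0.3072 0.0908]
turn 35.600496813164185
```

Call:
servo_tool --pt "0.2 0 0 -0.05 0 0 5" --pt "0.2 0.01 0.04 -0.11 0 0 14" --pt "0.2 0.02 0.1 -0.11 0 0 24" --pt "0.2 0.04 0.16 -0.11 0 0 34" --pt "0.2 0.05 0.22 -0.11 0 0 35.6" --pt "0.2 0.06 0.26 -0.11 0 0 35.6" --pt "0.2 0.06 0.275 -0.11 0 0 35.6" --pt "0.2 0.06 0.275 -0.11 0 0 35.6" --pt "0.2 0.06 0.275 -0.11 0 0 35.6" --pt "0.2 0.06 0.275 -0.11 0 0 35.6"

```text
clock: 9.57
position: [0.6379, 0.1516, 0.2006]
ee_rot: [1.0, 0.021, -0.0, -0.001]
ft_force: [0.0, -0.8, -0.5]
grip_width: 0.354
```

Run:
```python
from h import *
o=monitor.get_obs(); print(o['position'],o['grip_width'],np.abs(o['joint_velocities']).max())
im,d,i,W=cam('wrist'); np.savez('w2.npz',im=im,d=d,W=W); cv2.imwrite('pics/w2.png',im)
P=cloud(d,i,W); m=(abs(P[...,0]-.64)<.08)&(abs(P[...,1]-.03)<.15)&(P[...,2]>.017)&(P[...,2]<.0235)
n,l,st,_=cv2.connectedComponentsWithStats(m.astype(np.uint8))
for k in range(1,n):
    if st[k,4]>200: print(rect(P,l==k),st[k],np.median(P[l==k][:,2]))
```

```text
[0.63790255 0.15157871 0.20059895] 0.3538308345283334 0.004160905306384687
(array([0.64048236, 0.13339847]), array([ 9.04127693, 44.09719086]), np.float32(2.6794262)) [255 196  40   8 315] 0.020607496775025935
(array([ 0.64768518, -0.04739525]), array([45.1515274 , 45.30433655]), np.float32(93.35072)) [256 319  36  27 861] 0.020436145894011437
```

View pics/w2.png

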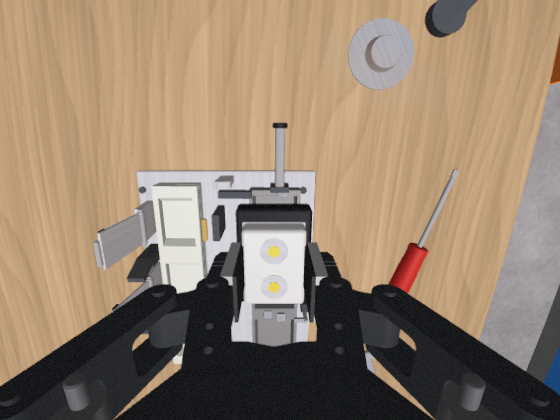

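```bash
cat >> h.py <<'E'
def held():
    """lens of the held lamp in tool coordinates"""
    im,d,i,W=cam('wrist'); x,y=rays(i); T=np.array(i['tool_from_camera'])
    P=np.stack([x*d,y*d,d],-1)@T[:3,:3].T+T[:3,3]
    hsv=cv2.cvtColor(im,cv2.COLOR_BGR2HSV)
    m=(d>0)&(abs(P[...,0])<.021)&(abs(P[...,1])<.035)&(P[...,2]>-.03)&(P[...,2]<.008)&(hsv[...,2]>140)
    n,l,st,_=cv2.connectedComponentsWithStats(m.astype(np.uint8)); m=l==1+st[1:,4].argmax()
    q=P[m]; print('held lens',rect(P,m),'z',np.percentile(q[:,2],[5,50,95]).round(4),'y',np.percentile(q[:,1],[1,99]).round(4)); return im
def target(p,off=(0,0),bot=.0):
    print('shift',tool(p),'turn',np.degrees(np.arctan2(pose()[1,0],pose()[0,0]))-2.3)
ex=np.array([np.cos(np.radians(2.3)),np.sin(np.radians(2.3)),0]); ey=np.array([-ex[1],ex[0],0]); H=np.array([.5887,.0277,0])
def F(x,y,z): return H+x*ex+y*ey+np.array([0,0,z])
E
python3 - <<'E'
from h import *
held(); target(F(.055,.08,0))
E
```

```text
held lens (array([-0.00052859,  0.00507875]), array([33.51819229, 48.81081009]), np.float32(90.01149)) z [-0.0113 -0.0103 -0.0094] y [-0.0188  0.0217]
shift [0.0005 0.0413 0.2005] turn 0.07852675440485335
```

Call:
servo_tool --pt "0.2 0.001 0.04 0.0 0 0 0.1" --pt "0.2 0.001 0.04 0.05 0 0 0.1" --pt "0.2 0.001 0.04 0.1 0 0 0.1" --pt "0.2 0.001 0.04 0.13 0 0 0.1" --pt "0.2 0.001 0.04 0.145 0 0 0.1" --pt "0.2 0.001 0.04 0.155 0 0 0.1" --pt "0.2 0.001 0.04 0.162 0 0 0.1" --pt "0.2 0.001 0.04 0.164 0 0 0.1" --pt "0.2 0.001 0.04 0.164 0 0 0.1"

```text
clock: 10.8
position: [0.6416, 0.11, 0.0369]
ee_rot: [1.0, 0.019, 0.0, -0.0]
ft_force: [-0.2, 0.1, -0.5]
grip_width: 0.357
```

Call:
servo_tool --pt "0.47 0 0 0 0 0 0" --pt "0.47 0 0 0 0 0 0" --pt "0.47 0 0 0 0 0 0" --pt "0.47 0 0 -0.03 0 0 0" --pt "0.47 0 0 -0.08 0 0 0" --pt "0.6 0 0 -0.13 0 0 0" --pt "0.6 0 0 -0.16 0 0 0" --pt "0.6 0 0 -0.16 0 0 0" --pt "0.6 0 0 -0.16 0 0 0"

```text
clock: 11.92
position: [0.6409, 0.1099, 0.1955]
ee_rot: [1.0, 0.019, -0.0, 0.0]
ft_force: [0.6, -0.2, -0.1]
grip_width: 0.605
```

Run:
```python
from h import *
print(monitor.get_obs()['position'])
p=F(.055,.08,0); print('pocket2',p); im,P=lamp(p,hi=.06,lo=.0335-.011); cv2.imwrite('pics/w3.png',im)
cv2.imwrite('pics/w3.png',im)
z=cam('scene'); np.savez('scene1.npz',im=z[0],d=z[1],W=z[3]); P=cloud(z[1],z[2],z[3])
for m in blobs(P,.006,.04,25):
    c,s,a=rect(P,m)
    if 35<s[1]<80 and c[1]<-.2 : print('  blob',c.round(3),s.round(),round(a),z[0][m].mean(0).round())
```

```text
[0.64089458 0.10986024 0.19548813]
pocket2 [0.64044515 0.1098428  0.        ]
all [0.6408 0.1096] [67.7 98.2] head 101.6 z [0.0262 0.0328 0.0453] turn rz -9.4 shift [0.0005 0.0002 0.171 ]
lens [0.6422 0.1074] [34.9 47.2] head 89.3 z [0.0412 0.0445 0.0457] turn rz 2.9 shift [0.0017 0.0025 0.171 ]
  blob [ 0.275 -0.621] [32. 53.] 127 [ 74.  92. 106.]
  blob [ 0.315 -0.68 ] [17. 41.] 167 [106. 112. 112.]
  blob [ 0.423 -0.64 ] [ 7. 58.] 177 [33. 37. 41.]
  blob [ 0.413 -0.352] [42. 57.] 135 [ 99. 105. 109.]
  blob [ 0.502 -0.424] [40. 60.] 151 [ 96.  83. 157.]
  blob [ 0.574 -0.343] [41. 54.] 103 [105. 109. 113.]
  blob [ 0.629 -0.435] [42. 57.] 129 [115.  53.  32.]
  blob [ 0.631 -0.253] [41. 56.] 117 [42. 98. 40.]
  blob [ 0.733 -0.311] [74. 77.] 170 [59. 60. 64.]
  blob [ 0.82  -0.222] [31. 47.] 126 [116. 114. 117.]
  blob [ 0.905 -0.288] [17. 53.] 29 [132.  61.  32.]
```

View pics/w3.png

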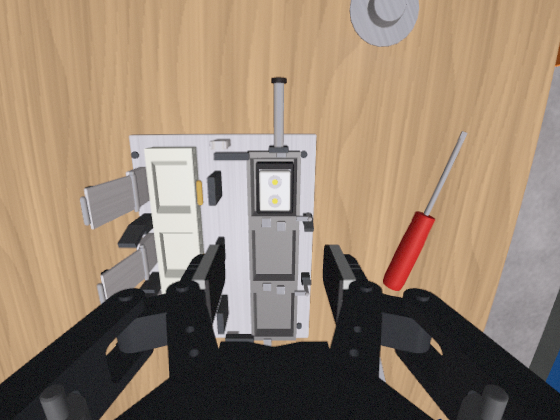

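Light C is seated in pocket2 (lens at (275,190), top at 44.5 mm). Next is light B.

Call:
servo_tool --pt "0.6 -0.085 0.449 0.025 0 0 -10.8" --pt "0.6 -0.085 0.449 0.025 0 0 -10.8" --pt "0.6 -0.085 0.449 0.025 0 0 -10.8" --pt "0.6 -0.085 0.449 0.025 0 0 -10.8" --pt "0.6 -0.085 0.449 0.025 0 0 -10.8" --pt "0.6 -0.085 0.449 0.025 0 0 -10.8" --pt "0.6 -0.085 0.449 0.025 0 0 -10.8" --pt "0.6 -0.085 0.449 0.025 0 0 -10.8" --pt "0.6 -0.085 0.449 0.025 0 0 -10.8" --pt "0.6 -0.085 0.449 0.025 0 0 -10.8" --pt "0.6 -0.085 0.449 0.025 0 0 -10.8" --pt "0.6 -0.085 0.449 0.025 0 0 -10.8"

```text
clock: 13.52
position: [0.5741, -0.3408, 0.1714]
ee_rot: [0.993, 0.114, 0.0, -0.0]
ft_force: [0.0, -0.1, 0.5]
grip_width: 0.599
```

Run:
```python
from h import *
print(monitor.get_obs()['position'])
im,P=lamp((.574,-.342)); cv2.imwrite('pics/b1.png',im)
```

```text
[ 0.57413012 -0.34079847  0.17139332]
all [ 0.5718 -0.3431] [39.9 56.3] head 103.9 z [0.0114 0.024  0.0256] turn rz -0.8 shift [-0.0026  0.0015  0.1474]
lens [ 0.5721 -0.3433] [32.  42.5] head 105.1 z [0.0229 0.0246 0.0258] turn rz -2.0 shift [-0.0024  0.0018  0.1474]
```

Call:
servo_tool --pt "0.6 -0.0025 0.0015 0.05 0 0 -1.2" --pt "0.6 -0.0025 0.0015 0.1 0 0 -1.2" --pt "0.6 -0.0025 0.0015 0.14 0 0 -1.2" --pt "0.6 -0.0025 0.0015 0.158 0 0 -1.2" --pt "0.6 -0.0025 0.0015 0.159 0 0 -1.2" --pt "0.6 -0.0025 0.0015 0.159 0 0 -1.2" --pt "0.2 -0.0025 0.0015 0.159 0 0 -1.2" --pt "0.2 -0.0025 0.0015 0.159 0 0 -1.2" --pt "0.2 -0.0025 0.0015 0.159 0 0 -1.2" --pt "0.2 -0.0025 0.0015 0.159 0 0 -1.2" --pt "0.2 -0.0025 0.0015 0.14 0 0 -1.2" --pt "0.2 -0.0025 0.0015 0.09 0 0 -1.2" --pt "0.2 -0.0025 0.0015 0.04 0 0 -1.2" --pt "0.2 -0.0025 0.0015 -0.03 0 0 -1.2" --pt "0.2 -0.0025 0.0015 -0.03 0 0 -1.2" --pt "0.2 -0.0025 0.0015 -0.03 0 0 -1.2"

```text
clock: 15.58
position: [0.5715, -0.3442, 0.2024]
ee_rot: [0.992, 0.123, 0.001, 0.0]
ft_force: [-0.5, 0.0, -1.4]
grip_width: 0.356
```

Run:
```python
from h import *
o=monitor.get_obs(); print(o['position'],o['grip_width'])
held(); target(F(.055,0,0)); target(F(.055,-.08,0))
```

```text
[ 0.57150006 -0.34415318  0.20238247] 0.35626784863928945
held lens (array([ 0.00060739, -0.00081277]), array([31.86718178, 42.25163269]), np.float32(90.23379)) z [-0.0114 -0.0104 -0.0094] y [-0.0213  0.0193]
shift [ 0.1621 -0.3443  0.2011] turn 11.892591720601285
shift [ 0.1456 -0.266   0.201 ] turn 11.892591720601285
```

Call:
servo_tool --pt "0.2 0.162 -0.343 0 0 0 11.8" --pt "0.2 0.162 -0.343 0 0 0 11.8" --pt "0.2 0.162 -0.343 0 0 0 11.8" --pt "0.2 0.162 -0.343 0 0 0 11.8" --pt "0.2 0.162 -0.343 0 0 0 11.8" --pt "0.2 0.162 -0.343 0 0 0 11.8" --pt "0.2 0.162 -0.343 0 0 0 11.8" --pt "0.2 0.162 -0.343 0 0 0 11.8" --pt "0.2 0.162 -0.343 0 0 0 11.8" --pt "0.2 0.162 -0.343 0 0 0 11.8" --pt "0.2 0.162 -0.343 0 0 0 11.8"

```text
clock: 17.0
position: [0.6443, 0.0273, 0.2013]
ee_rot: [1.0, 0.02, 0.0, -0.0]
ft_force: [0.2, -0.2, -1.0]
grip_width: 0.352
```

Run:
```python
from h import *
o=monitor.get_obs(); print(o['position'],o['grip_width'])
cv2.imwrite('pics/w4.png',held()); target(F(.055,0,0))
```

```text
[0.64431794 0.02726013 0.20134577] 0.35154209180571394
held lens (array([ 0.00057291, -0.00065506]), array([31.34409142, 42.48313141]), np.float32(89.916985)) z [-0.0114 -0.0105 -0.0094] y [-0.0214  0.0191]
shift [-0.0006 -0.0024  0.2014] turn 0.03875485660439493
```

Call:
servo_tool --pt "0.2 -0.001 -0.0015 0.05 0 0 0" --pt "0.2 -0.001 -0.0015 0.1 0 0 0" --pt "0.2 -0.001 -0.0015 0.13 0 0 0" --pt "0.2 -0.001 -0.0015 0.145 0 0 0" --pt "0.2 -0.001 -0.0015 0.155 0 0 0" --pt "0.2 -0.001 -0.0015 0.162 0 0 0" --pt "0.2 -0.001 -0.0015 0.164 0 0 0" --pt "0.2 -0.001 -0.0015 0.164 0 0 0" --pt "0.47 -0.001 -0.0015 0.164 0 0 0" --pt "0.47 -0.001 -0.0015 0.164 0 0 0" --pt "0.47 -0.001 -0.0015 0.164 0 0 0" --pt "0.47 -0.001 -0.0015 0.13 0 0 0" --pt "0.47 -0.001 -0.0015 0.08 0 0 0" --pt "0.6 -0.001 -0.0015 0.02 0 0 0" --pt "0.6 -0.001 -0.0015 0.0 0 0 0" --pt "0.6 -0.001 -0.0015 0.0 0 0 0" --pt "0.6 -0.001 -0.0015 0.0 0 0 0"

```text
clock: 19.18
position: [0.6425, 0.0298, 0.1995]
ee_rot: [1.0, 0.021, -0.001, 0.0]
ft_force: [-0.3, -0.5, -0.7]
grip_width: 0.603
```

Run:
```python
from h import *
o=monitor.get_obs(); print(o['position'],o['grip_width'])
p=F(.055,0,0);print(p); im,P=lamp(p,hi=.06,lo=.027); cv2.imwrite('pics/w5.png',im)
# lamp A
z=cam('scene'); P=cloud(z[1],z[2],z[3])
for m in blobs(P,.006,.04,25):
    c,s,a=rect(P,m)
    if 35<s[1]<80 and c[1]<-.3 and c[0]<.6: print('  blob',c.round(3),s.round(),round(a),z[0][m].mean(0).round(), tool(np.r_[c,.17]), 'turn',np.degrees(np.arctan2(pose()[1,0],pose()[0,0]))-a+90)
```

```text
[0.64253441 0.02977962 0.19949694] 0.6031429604767106
[0.64365569 0.02990725 0.        ]
all [0.6443 0.0296] [56.8 97.9] head 92.4 z [0.0283 0.0317 0.0364] turn rz -0.0 shift [0.0023 0.0002 0.1753]
lens [0.6444 0.0306] [31.6 42. ] head 92.4 z [0.043  0.0446 0.0458] turn rz 0.0 shift [ 0.0025 -0.0009  0.1753]
  blob [ 0.273 -0.621] [26. 53.] 127 [ 73.  90. 104.] [-0.3958  0.6352  0.0307] turn -35.10459420832035
  blob [ 0.316 -0.68 ] [21. 43.] 164 [101. 108. 110.] [-0.3554  0.6955  0.0306] turn -71.13411996515629
  blob [ 0.423 -0.64 ] [ 7. 58.] 179 [33. 38. 43.] [-0.2475  0.6598  0.0303] turn -86.63498971613285
  blob [ 0.412 -0.353] [43. 58.] 131 [ 98. 104. 108.] [-0.2459  0.3725  0.0302] turn -39.01641366632816
  blob [ 0.502 -0.426] [41. 59.] 159 [ 96.  81. 156.] [-0.1592  0.4495  0.03  ] turn -66.30800912531254
```

Call:
servo_tool --pt "0.6 -0.02 0.05 0 0 0 -8" --pt "0.6 -0.06 0.1 0 0 0 -16" --pt "0.6 -0.1 0.15 0 0 0 -25" --pt "0.6 -0.14 0.2 0 0 0 -34" --pt "0.6 -0.18 0.26 0.03 0 0 -43" --pt "0.6 -0.246 0.3725 0.03 0 0 -44" --pt "0.6 -0.246 0.3725 0.03 0 0 -44" --pt "0.6 -0.246 0.3725 0.03 0 0 -44" --pt "0.6 -0.246 0.3725 0.03 0 0 -44" --pt "0.6 -0.246 0.3725 0.03 0 0 -44" --pt "0.6 -0.246 0.3725 0.03 0 0 -44"

```text
clock: 20.65
position: [0.414, -0.3514, 0.171]
ee_rot: [0.919, 0.395, 0.0, -0.0]
ft_force: [1.2, 0.3, 0.3]
grip_width: 0.6
```

Run:
```python
from h import *
print(monitor.get_obs()['position'])
im,P=lamp((.411,-.352)); cv2.imwrite('pics/a1.png',im)
```

```text
[ 0.41397686 -0.35143702  0.17099331]
all [ 0.4111 -0.3506] [39.1 55.5] head 135.5 z [0.0116 0.0241 0.0257] turn rz 1.0 shift [-0.0012 -0.0026  0.1471]
lens [ 0.4114 -0.3511] [31.2 42.5] head 135.6 z [0.0232 0.0246 0.0259] turn rz 0.9 shift [-0.0013 -0.0021  0.1471]
```

Call:
servo_tool --pt "0.6 -0.0012 -0.0023 0.05 0 0 1" --pt "0.6 -0.0012 -0.0023 0.1 0 0 1" --pt "0.6 -0.0012 -0.0023 0.14 0 0 1" --pt "0.6 -0.0012 -0.0023 0.158 0 0 1" --pt "0.6 -0.0012 -0.0023 0.159 0 0 1" --pt "0.6 -0.0012 -0.0023 0.159 0 0 1" --pt "0.2 -0.0012 -0.0023 0.159 0 0 1" --pt "0.2 -0.0012 -0.0023 0.159 0 0 1" --pt "0.2 -0.0012 -0.0023 0.159 0 0 1" --pt "0.2 -0.0012 -0.0023 0.159 0 0 1" --pt "0.2 -0.0012 -0.0023 0.14 0 0 1" --pt "0.2 -0.0012 -0.0023 0.09 0 0 1" --pt "0.2 -0.0012 -0.0023 0.04 0 0 1" --pt "0.2 -0.0012 -0.0023 -0.03 0 0 1" --pt "0.2 -0.0012 -0.0023 -0.03 0 0 1" --pt "0.2 -0.0012 -0.0023 -0.03 0 0 1"

```text
clock: 22.7
position: [0.4106, -0.3521, 0.2021]
ee_rot: [0.923, 0.386, 0.001, 0.0]
ft_force: [-0.3, -0.2, -1.2]
grip_width: 0.357
```

Run:
```python
from h import *
o=monitor.get_obs(); print(o['position'],o['grip_width'])
held(); target(F(.055,-.08,0))
```

```text
[ 0.41063739 -0.35213188  0.20211464] 0.3565082265708898
held lens (array([0.0008163 , 0.00281073]), array([32.58742142, 49.42303848]), np.float32(88.39871)) z [-0.0118 -0.0108 -0.0098] y [-0.0212  0.0194]
shift [ 0.3809 -0.0432  0.201 ] turn 43.09642379722417
```

Call:
servo_tool --pt "0.2 0.06 -0.007 0 0 0 9" --pt "0.2 0.12 -0.014 0 0 0 18" --pt "0.2 0.18 -0.02 0 0 0 27" --pt "0.2 0.24 -0.028 0 0 0 36" --pt "0.2 0.3 -0.035 0 0 0 43" --pt "0.2 0.36 -0.042 0 0 0 43" --pt "0.2 0.38 -0.043 0 0 0 43" --pt "0.2 0.38 -0.043 0 0 0 43" --pt "0.2 0.38 -0.043 0 0 0 43" --pt "0.2 0.38 -0.043 0 0 0 43" --pt "0.2 0.38 -0.043 0 0 0 43"

```text
clock: 24.12
position: [0.6464, -0.0524, 0.2016]
ee_rot: [1.0, 0.02, 0.0, -0.0]
ft_force: [-1.1, -0.5, -0.2]
grip_width: 0.352
```

Run:
```python
from h import *
o=monitor.get_obs(); print(o['position'],o['grip_width'])
held(); target(F(.055,-.08,0))
```

```text
[ 0.6464316  -0.05244374  0.20158278] 0.3520076523994407
held lens (array([ 0.00053244, -0.00093308]), array([31.34528351, 42.15389252]), np.float32(90.0475)) z [-0.0117 -0.0107 -0.0097] y [-0.0216  0.019 ]
shift [ 0.0003 -0.002   0.2016] turn 0.03144521812313483
```

Call:
servo_tool --pt "0.2 0 -0.001 0.05 0 0 0" --pt "0.2 0 -0.001 0.1 0 0 0" --pt "0.2 0 -0.001 0.13 0 0 0" --pt "0.2 0 -0.001 0.145 0 0 0" --pt "0.2 0 -0.001 0.155 0 0 0" --pt "0.2 0 -0.001 0.162 0 0 0" --pt "0.2 0 -0.001 0.164 0 0 0" --pt "0.2 0 -0.001 0.164 0 0 0" --pt "0.47 0 -0.001 0.164 0 0 0" --pt "0.47 0 -0.001 0.164 0 0 0" --pt "0.47 0 -0.001 0.164 0 0 0" --pt "0.47 0 -0.001 0.13 0 0 0" --pt "0.47 0 -0.001 0.08 0 0 0" --pt "0.6 0 -0.05 0.02 0 0 0" --pt "0.6 0 -0.11 -0.02 0 0 0" --pt "0.6 0 -0.15 -0.05 0 0 0" --pt "0.6 0 -0.15 -0.05 0 0 0" --pt "0.6 0 -0.15 -0.05 0 0 0" --pt "0.6 0 -0.15 -0.05 0 0 0"

```text
clock: 26.55
position: [0.6403, 0.0963, 0.2501]
ee_rot: [1.0, 0.02, -0.001, 0.001]
ft_force: [-0.4, -0.3, -0.5]
grip_width: 0.603
```

Run:
```python
from h import *
o=monitor.get_obs(); print(o['position'],o['grip_width'])
im,d,i,W=cam('wrist'); P=cloud(d,i,W); cv2.imwrite('pics/w6.png',im)
for m in blobs(P,.040,.048,200): print(rect(P,m),np.median(P[m][:,2]),P[m][:,2].std())
for k in range(3): print(F(.055,(k-1)*.08,0))
h=(abs(P[...,1]-.1926)<.012)&(abs(P[...,0]-.642)<.02)&(P[...,2]>.02); print('handle',np.percentile(P[h],[3,50,97],axis=0).round(4))
target(F(.06,.165,.0165))
```

```text
[0.64026583 0.09630545 0.25014254] 0.6032207642502555
(array([0.6435069 , 0.18348737]), array([18.56541824, 69.23325348]), np.float32(92.31517)) 0.04143954810414563 0.0009770476420408569
(array([0.64194427, 0.10900864]), array([31.49640465, 41.12396622]), np.float32(92.164894)) 0.04456691923042927 0.0008374267226989703
(array([0.64436401, 0.03143222]), array([31.44791985, 41.20783997]), np.float32(91.707726)) 0.0444418912884362 0.0008414109406545982
(array([ 0.64798126, -0.04855234]), array([31.44519234, 41.2383194 ]), np.float32(91.83638)) 0.04448394052381788 0.000911936574490254
[ 0.64686624 -0.0500283   0.        ]
[0.64365569 0.02990725 0.        ]
[0.64044515 0.1098428  0.        ]
handle [[0.6382 0.1813 0.0375]
 [0.643  0.1926 0.0404]
 [0.6477 0.2038 0.0421]]
shift [ 0.006  -0.0988  0.2336] turn -0.0655134305960452
```

View pics/w6.png

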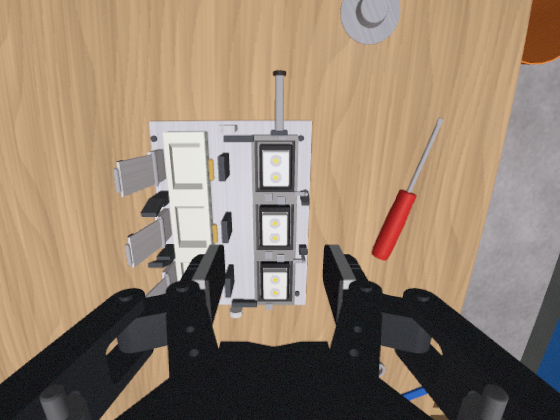

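All three are seated level (lenses at (276,168), (274,230) and (274,282)). Now I'll grip the handle.

Call:
servo_tool --pt "0.5 0.006 -0.06 0 0 0 0" --pt "0.5 0.006 -0.099 0.03 0 0 0" --pt "0.5 0.006 -0.099 0.09 0 0 0" --pt "0.5 0.006 -0.099 0.15 0 0 0" --pt "0.5 0.006 -0.099 0.2 0 0 0" --pt "0.5 0.006 -0.099 0.225 0 0 0" --pt "0.5 0.006 -0.099 0.2335 0 0 0" --pt "0.5 0.006 -0.099 0.2335 0 0 0" --pt "0.5 0.006 -0.099 0.2335 0 0 0" --pt "0 0.006 -0.099 0.2335 0 0 0" --pt "0 0.006 -0.099 0.2335 0 0 0" --pt "0 0.006 -0.099 0.2335 0 0 0" --pt "0 0.006 -0.099 0.2335 0 0 0" --grip_force 60

```text
clock: 28.22
position: [0.6421, 0.1979, 0.0187]
ee_rot: [1.0, 0.021, -0.0, -0.0]
ft_force: [-4.8, -1.2, 7.2]
grip_width: 0.091
```

Call:
servo_tool --pt "0 -0.0005 0 -0.0078 0 0 0" --pt "0 -0.002 0 -0.0155 0 0 0" --pt "0 -0.0046 0 -0.023 0 0 0" --pt "0 -0.008 0 -0.03 0 0 0" --pt "0 -0.0124 0 -0.0365 0 0 0" --pt "0 -0.0176 0 -0.0424 0 0 0" --pt "0 -0.0235 0 -0.0476 0 0 0" --pt "0 -0.03 0 -0.052 0 0 0" --pt "0 -0.037 0 -0.0554 0 0 0" --pt "0 -0.0445 0 -0.058 0 0 0" --pt "0 -0.0522 0 -0.0595 0 0 0" --pt "0 -0.06 0 -0.06 0 0 0" --pt "0 -0.06 0 -0.06 0 0 0"

```text
clock: 29.85
position: [0.588, 0.1959, 0.0834]
ee_rot: [1.0, 0.02, 0.007, -0.002]
ft_force: [7.7, -0.8, 20.2]
grip_width: 0.089
```

Run:
```python
from h import *
o=monitor.get_obs(); print(o['position'],o['grip_width'])
im,d,i,W=cam('side'); cv2.imwrite('pics/s1.png',cv2.resize(im[90:260,140:380],None,fx=3,fy=3))
```

```text
[0.58802639 0.19587506 0.08337776] 0.08884427690562315
```

View pics/s1.png

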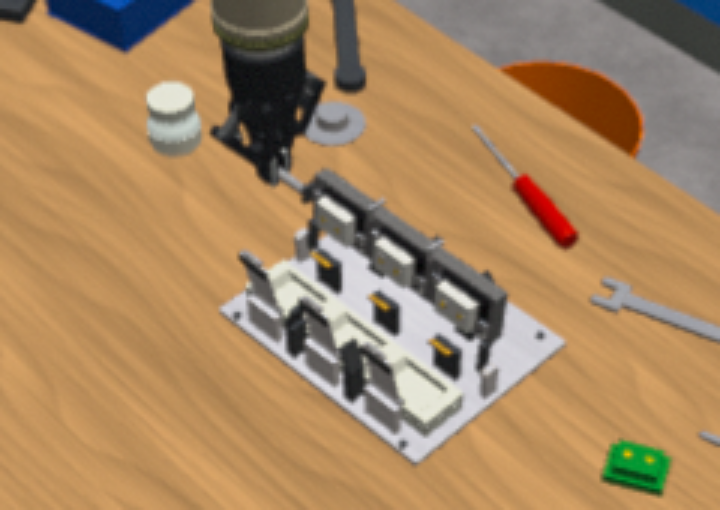

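Plate upright, with all three lights held in it (at (333,217), (393,260) and (457,305) in the crop). Continuing over.

Call:
servo_tool --pt "0 -0.0078 0 0.0005 0 0 0" --pt "0 -0.0155 0 0.002 0 0 0" --pt "0 -0.023 0 0.0046 0 0 0" --pt "0 -0.03 0 0.008 0 0 0" --pt "0 -0.0365 0 0.0124 0 0 0" --pt "0 -0.0424 0 0.0176 0 0 0" --pt "0 -0.0476 0 0.0235 0 0 0" --pt "0 -0.052 0 0.03 0 0 0" --pt "0 -0.0554 0 0.037 0 0 0" --pt "0 -0.058 0 0.0445 0 0 0" --pt "0 -0.0595 0 0.0522 0 0 0" --pt "0 -0.06 0 0.058 0 0 0" --pt "0 -0.06 0 0.062 0 0 0" --pt "0 -0.06 0 0.063 0 0 0" --pt "0 -0.06 0 0.063 0 0 0" --pt "0 -0.06 0 0.063 0 0 0" --pt "0 -0.06 0 0.063 0 0 0"

```text
clock: 32.02
position: [0.5223, 0.1932, 0.0162]
ee_rot: [1.0, 0.021, -0.0, -0.001]
ft_force: [-7.6, -1.5, 12.6]
grip_width: 0.089
```

Run:
```python
from h import *
o=monitor.get_obs(); print(o['position'],o['grip_width'],o['ft_force'])
T=pose(); print('TCP in fixture', np.dot(T[:3,3]-H,ex),np.dot(T[:3,3]-H,ey))
im,d,i,W=cam('side'); cv2.imwrite('pics/s2.png',cv2.resize(im[90:260,140:380],None,fx=3,fy=3))
P=cloud(d,i,W)
im,d,i,W=cam('scene'); Q=cloud(d,i,W)
for X in (P,Q):
    a=(X-H)@np.c_[ex,ey,[0,0,1]]; m=(a[...,0]>-.08)&(a[...,0]<-.03)&(abs(a[...,1])<.09)&(a[...,2]>.035)&(a[...,2]<.075)
    q=a[m]; A=np.c_[q[:,0],q[:,1],np.ones(len(q))]
    for _ in range(3):
        c=np.linalg.lstsq(A,q[:,2],rcond=None)[0]; e=q[:,2]-A@c; k=abs(e)<max(.002,e.std()); q,A=q[k],A[k]
    print('plate back z',np.median(q[:,2]),'slope',c.round(3),len(q))
```

```text
[0.5222886  0.19322201 0.01616509] 0.08918485067165284 [-7.60822087 -1.45208354 12.63501412]
TCP in fixture -0.05971520572836349 0.16805386836662983
plate back z 0.05756252272749185 slope [-0.001  0.001  0.057] 435
plate back z 0.05709929570320493 slope [-0.017 -0.003  0.056] 497
```

View pics/s2.png

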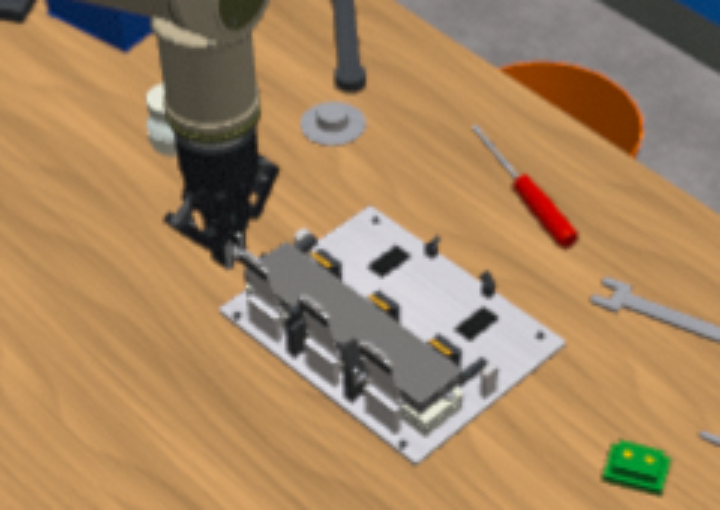

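Call:
servo_tool --pt "0 0 0 -0.003 0 0 0" --pt "0 0.0002 0 -0.006 0 0 0" --pt "0 0.0007 0 -0.01 0 0 0" --pt "0 0.002 0 -0.0155 0 0 0" --pt "0 0.0046 0 -0.023 0 0 0" --pt "0 0.008 0 -0.03 0 0 0" --pt "0 0.0124 0 -0.0365 0 0 0" --pt "0 0.0176 0 -0.0424 0 0 0" --pt "0 0.0235 0 -0.0476 0 0 0" --pt "0 0.03 0 -0.052 0 0 0" --pt "0 0.037 0 -0.0554 0 0 0" --pt "0 0.0445 0 -0.058 0 0 0" --pt "0 0.0522 0 -0.0595 0 0 0" --pt "0 0.06 0 -0.06 0 0 0" --pt "0 0.06 0 -0.06 0 0 0"

```text
clock: 34.0
position: [0.5837, 0.1956, 0.077]
ee_rot: [1.0, 0.021, 0.001, -0.001]
ft_force: [-2.9, 2.3, 7.4]
grip_width: 0.091
```

Run:
```python
from h import *
o=monitor.get_obs(); print(o['position'],o['grip_width'],o['ft_force'])
im,d,i,W=cam('side'); cv2.imwrite('pics/s3.png',cv2.resize(im[90:260,140:380],None,fx=3,fy=3))
P=cloud(d,i,W); a=(P-H)@np.c_[ex,ey,[0,0,1]]
for k in range(3):
    m=(abs(a[...,0]+.055)<.012)&(abs(a[...,1]-(k-1)*.08)<.018)&(a[...,2]<.06); q=a[m]; print(k,m.sum(),np.percentile(q[:,2],[10,50,90]).round(4))
```

```text
[0.58373568 0.19563479 0.07697936] 0.09144724711474332 [-2.93213682  2.34784713  7.40353836]
0 88 [0.0408 0.0448 0.0472]
1 80 [0.0418 0.0448 0.0482]
2 84 [0.0419 0.045  0.0487]
```

View pics/s3.png

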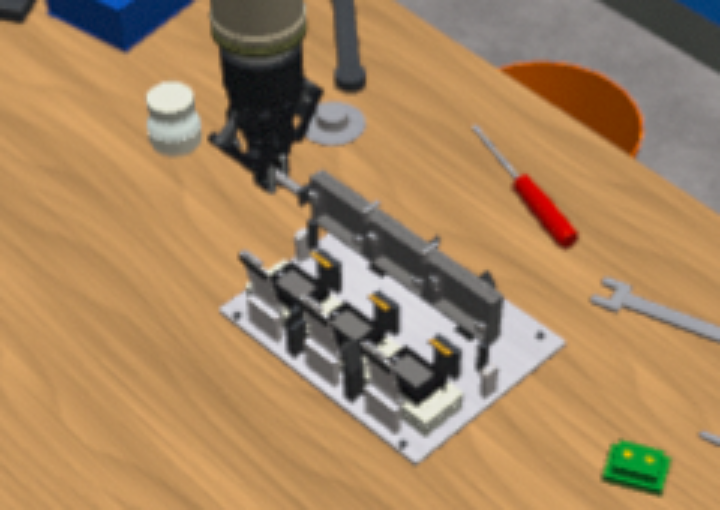

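All three lights lie in the nests (black backs at (297,280), (353,322) and (412,370) in the crop) with tops level at about 44.8 mm, against 44 expected. The pockets are empty. Finishing the swing back.

Call:
servo_tool --pt "0 0.0078 0 0.0005 0 0 0" --pt "0 0.0155 0 0.002 0 0 0" --pt "0 0.023 0 0.0046 0 0 0" --pt "0 0.03 0 0.008 0 0 0" --pt "0 0.0365 0 0.0124 0 0 0" --pt "0 0.0424 0 0.0176 0 0 0" --pt "0 0.0476 0 0.0235 0 0 0" --pt "0 0.052 0 0.03 0 0 0" --pt "0 0.0554 0 0.037 0 0 0" --pt "0 0.058 0 0.0445 0 0 0" --pt "0 0.0595 0 0.0522 0 0 0" --pt "0 0.06 0 0.058 0 0 0" --pt "0 0.06 0 0.063 0 0 0" --pt "0 0.06 0 0.063 0 0 0" --pt "0 0.06 0 0.063 0 0 0" --pt "0 0.06 0 0.063 0 0 0"

```text
clock: 36.05
position: [0.6424, 0.1978, 0.015]
ee_rot: [1.0, 0.021, -0.0, -0.001]
ft_force: [-15.6, -1.4, 23.6]
grip_width: 0.087
```

Call:
servo_tool --pt "0.4 0 0 -0.001 0 0 0" --pt "0.5 0 0 -0.001 0 0 0" --pt "0.5 0 0 -0.04 0 0 0" --pt "0.5 0 0 -0.1 0 0 0" --pt "0 -0.04 0.02 -0.15 0 0 0" --pt "0 -0.1 0.05 -0.185 0 0 0" --pt "0 -0.15 0.08 -0.185 0 0 0" --pt "0 -0.19 0.088 -0.185 0 0 0" --pt "0 -0.19 0.088 -0.185 0 0 0" --pt "0 -0.19 0.088 -0.185 0 0 0" --pt "0 -0.19 0.088 -0.185 0 0 0"

```text
clock: 37.42
position: [0.4572, 0.102, 0.1968]
ee_rot: [1.0, 0.021, 0.0, 0.0]
ft_force: [-0.8, -0.2, 0.3]
grip_width: 0.003
```

```bash
cat >> h.py <<'E'
def fx(p): return ((np.asarray(p)-H)@np.c_[ex,ey,[0,0,1]]).round(4)
def check():
    im,d,i,W=cam('side'); P=cloud(d,i,W); a=(P-H)@np.c_[ex,ey,[0,0,1]]
    for k in range(3):
        for nm,x in (('nest',-.055),('pocket',.055)):
            m=(abs(a[...,0]-x)<.02)&(abs(a[...,1]-(k-1)*.08)<.016)&(a[...,2]>0); q=a[m][:,2]
            print(nm,k,m.sum(),np.percentile(q,[10,50,90]).round(4))
        m=(abs(a[...,1]-(k-1)*.08)<.016)&(a[...,0]<-.06)&(a[...,0]>-.12); print('  tall',k,np.nanpercentile(a[m][:,2],99))
    return im
E
python3 - <<'E'
from h import *
o=monitor.get_obs(); print(fx(o['position']),o['grip_width'],np.degrees(np.arctan2(pose()[1,0],pose()[0,0])))
check()
im,d,i,W=cam('wrist'); P=cloud(d,i,W); a=(P-H)@np.c_[ex,ey,[0,0,1]]
m=(a[...,0]<-.08)&(a[...,0]>-.125)&(abs(a[...,1]-.08)<.016)&(a[...,2]>.06)&(a[...,2]<.125); print('cover2',m.sum(),np.percentile(a[m],[2,50,98],axis=0).round(4))
E
```

```text
[-0.1284  0.0796  0.1968] 0.0034337093698531057 2.38623573284489
nest 0 139 [0.035  0.044  0.0471]
pocket 0 102 [0.0176 0.0208 0.0232]
  tall 0 0.11435930566765384
nest 1 108 [0.0414 0.0448 0.0482]
pocket 1 99 [0.0175 0.0205 0.0239]
  tall 1 0.11472375425783209
nest 2 135 [0.0402 0.045  0.2819]
pocket 2 88 [0.0179 0.0206 0.0239]
  tall 2 0.5862311099586764
cover2 344 [[-0.1024  0.0647  0.0638]
 [-0.0998  0.0822  0.1122]
 [-0.0893  0.0953  0.1154]]
```

Call:
servo_tool --pt "0 -0.003 0 0.05 0 0 0" --pt "0 -0.003 0 0.09 0 0 0" --pt "0 -0.003 0 0.109 0 0 0" --pt "0 -0.003 0 0.109 0 0 0" --pt "0 0.0104 0 0.109 0 0 0" --pt "0 0.0234 0 0.109 0 0 0" --pt "0 0.0384 0 0.109 0 0 0" --pt "0 0.0464 0 0.109 0 0 0" --pt "0 0.0554 0 0.109 0 0 0" --pt "0 0.0704 0 0.115 0 0 0" --pt "0 0.0834 0 0.126 0 0 0" --pt "0 0.0904 0 0.136 0 0 0" --pt "0 0.0944 0 0.1425 0 0 0" --pt "0 0.0944 0 0.1455 0 0 0" --pt "0 0.0944 0 0.148 0 0 0" --pt "0 0.0944 0 0.148 0 0 0"

```text
clock: 39.52
position: [0.551, 0.1058, 0.0501]
ee_rot: [1.0, 0.021, 0.001, -0.0]
ft_force: [-3.5, -1.7, 11.3]
grip_width: 0.003
```

Call:
servo_tool --pt "0 0 0 0.002 0 0 0" --pt "0 0 0 -0.03 0 0 0" --pt "0 0 0 -0.08 0 0 0" --pt "0 -0.04 0 -0.148 0 0 0" --pt "0 -0.0944 0.08 -0.148 0 0 0" --pt "0 -0.0944 0.08 -0.148 0 0 0" --pt "0 -0.0944 0.08 -0.148 0 0 0" --pt "0 -0.0944 0.08 -0.148 0 0 0" --pt "0 -0.0944 0.08 -0.148 0 0 0"

```text
clock: 40.65
position: [0.4598, 0.0227, 0.1966]
ee_rot: [1.0, 0.022, -0.0, 0.0]
ft_force: [-0.0, -0.0, 0.1]
grip_width: -0.003
```

Run:
```python
from h import *
o=monitor.get_obs(); print(fx(o['position']),o['ft_force'])
im=check(); cv2.imwrite('pics/s4.png',cv2.resize(im[90:260,140:380],None,fx=3,fy=3))
```

```text
[-0.129   0.0002  0.1966] [-0.00149306 -0.03719571  0.12799591]
nest 0 141 [0.0367 0.0442 0.0476]
pocket 0 103 [0.0177 0.0204 0.024 ]
  tall 0 0.11438514300437495
nest 1 126 [0.0412 0.0448 0.2811]
pocket 1 96 [0.0184 0.0205 0.0244]
  tall 1 0.584972987915125
nest 2 128 [0.0442 0.0491 0.0526]
pocket 2 90 [0.0179 0.0209 0.024 ]
  tall 2 0.05381306695430452
```

View pics/s4.png

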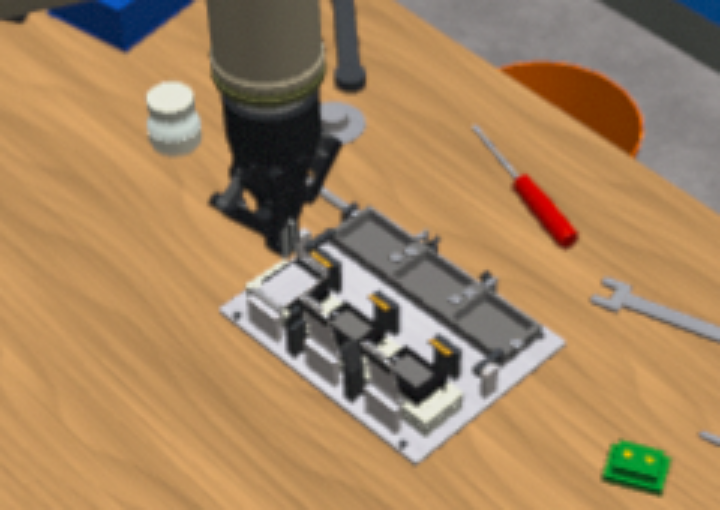

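Cover2 is shut flat (at (285,282) in the crop). Same motion for cover1.

Call:
servo_tool --pt "0 -0.003 0 0.05 0 0 0" --pt "0 -0.003 0 0.09 0 0 0" --pt "0 -0.003 0 0.109 0 0 0" --pt "0 -0.003 0 0.109 0 0 0" --pt "0 0.0104 0 0.109 0 0 0" --pt "0 0.0234 0 0.109 0 0 0" --pt "0 0.0384 0 0.109 0 0 0" --pt "0 0.0464 0 0.109 0 0 0" --pt "0 0.0554 0 0.109 0 0 0" --pt "0 0.0704 0 0.115 0 0 0" --pt "0 0.0834 0 0.126 0 0 0" --pt "0 0.0904 0 0.136 0 0 0" --pt "0 0.0944 0 0.1425 0 0 0" --pt "0 0.0944 0 0.1455 0 0 0" --pt "0 0.0944 0 0.1485 0 0 0" --pt "0 0.0944 0 0.1485 0 0 0"

```text
clock: 42.7
position: [0.5544, 0.0258, 0.0499]
ee_rot: [1.0, 0.021, 0.001, -0.001]
ft_force: [-5.8, -0.6, 17.2]
grip_width: -0.003
```

Call:
servo_tool --pt "0 0 0 0.001 0 0 0" --pt "0 0 0 -0.03 0 0 0" --pt "0 0 0 -0.08 0 0 0" --pt "0 -0.04 0 -0.148 0 0 0" --pt "0 -0.0944 0.08 -0.148 0 0 0" --pt "0 -0.0944 0.08 -0.148 0 0 0" --pt "0 -0.0944 0.08 -0.148 0 0 0" --pt "0 -0.0944 0.08 -0.148 0 0 0" --pt "0 -0.0944 0.08 -0.148 0 0 0"

```text
clock: 43.82
position: [0.4633, -0.0571, 0.196]
ee_rot: [1.0, 0.022, -0.0, 0.0]
ft_force: [0.3, -0.5, 0.0]
grip_width: 0.003
```

Run:
```python
from h import *
o=monitor.get_obs(); print(fx(o['position']),o['ft_force'])
im=check()
```

```text
[-0.1287 -0.0797  0.196 ] [ 0.27170206 -0.5233012   0.01513666]
nest 0 157 [0.0359 0.0445 0.0502]
pocket 0 105 [0.0174 0.0207 0.0241]
  tall 0 0.5848809770376776
nest 1 129 [0.0463 0.0494 0.053 ]
pocket 1 106 [0.017  0.0206 0.0241]
  tall 1 0.05347991769263336
nest 2 102 [0.0448 0.0486 0.0522]
pocket 2 31 [0.0174 0.021  0.024 ]
  tall 2 0.05374610050194374
```

Call:
servo_tool --pt "0 -0.003 0 0.05 0 0 0" --pt "0 -0.003 0 0.09 0 0 0" --pt "0 -0.003 0 0.108 0 0 0" --pt "0 -0.003 0 0.108 0 0 0" --pt "0 0.0104 0 0.108 0 0 0" --pt "0 0.0234 0 0.108 0 0 0" --pt "0 0.0384 0 0.108 0 0 0" --pt "0 0.0464 0 0.108 0 0 0" --pt "0 0.0554 0 0.108 0 0 0" --pt "0 0.0704 0 0.114 0 0 0" --pt "0 0.0834 0 0.125 0 0 0" --pt "0 0.0904 0 0.135 0 0 0" --pt "0 0.0944 0 0.142 0 0 0" --pt "0 0.0944 0 0.145 0 0 0" --pt "0 0.0944 0 0.148 0 0 0" --pt "0 0.0944 0 0.148 0 0 0"

```text
clock: 45.88
position: [0.5577, -0.0541, 0.0499]
ee_rot: [1.0, 0.021, 0.001, -0.001]
ft_force: [-7.0, 1.2, 17.4]
grip_width: 0.002
```

Call:
servo_tool --pt "0 0 0 0.001 0 0 0" --pt "0 0 0 -0.03 0 0 0" --pt "0 0 0 -0.08 0 0 0" --pt "0 -0.02 0.05 -0.15 0 0 0" --pt "0 -0.03 0.1 -0.2 0 0 0" --pt "0 -0.03 0.15 -0.2 0 0 0" --pt "0 -0.03 0.2 -0.2 0 0 0" --pt "0 -0.03 0.2 -0.2 0 0 0" --pt "0 -0.03 0.2 -0.2 0 0 0"

```text
clock: 47.0
position: [0.5354, -0.2551, 0.2481]
ee_rot: [1.0, 0.021, -0.0, -0.0]
ft_force: [-0.4, 0.7, 0.3]
grip_width: 0.001
```

Run:
```python
from h import *
o=monitor.get_obs(); print(fx(o['position']),o['ft_force'])
im=check(); s,d,i,W=cam('scene'); P=cloud(d,i,W); a=(P-H)@np.c_[ex,ey,[0,0,1]]
for k in range(3):
    m=(a[...,0]<-.03)&(a[...,0]>-.085)&(abs(a[...,1]-(k-1)*.08)<.015)&(a[...,2]>.04)&(a[...,2]<.065); q=a[m]
    print('scene cover',k,m.sum(),'slope x,z0',np.polyfit(q[:,0],q[:,2],1).round(3),'z',np.median(q[:,2]).round(4))
r=cv2.resize(s[130:300,230:470],(800,567))[:300]; l=cv2.resize(im[100:260,170:350],(800,711))[150:450]
cv2.imwrite('pics/end.png',np.vstack([l,r]))
```

```text
[-0.0646 -0.2804  0.2481] [-0.44623748  0.6655775   0.34612179]
nest 0 150 [0.0432 0.0488 0.0523]
pocket 0 107 [0.0168 0.0208 0.0236]
  tall 0 0.05384175857738802
nest 1 125 [0.0456 0.0493 0.0528]
pocket 1 100 [0.0173 0.0205 0.0239]
  tall 1 0.05469720211392012
nest 2 121 [0.0456 0.0491 0.0529]
pocket 2 93 [0.0177 0.0211 0.0253]
  tall 2 0.054026539384742465
scene cover 0 134 slope x,z0 [0.025 0.051] z 0.0494
scene cover 1 125 slope x,z0 [0.052 0.052] z 0.0492
scene cover 2 130 slope x,z0 [0.037 0.051] z 0.0492
```

View pics/end.png

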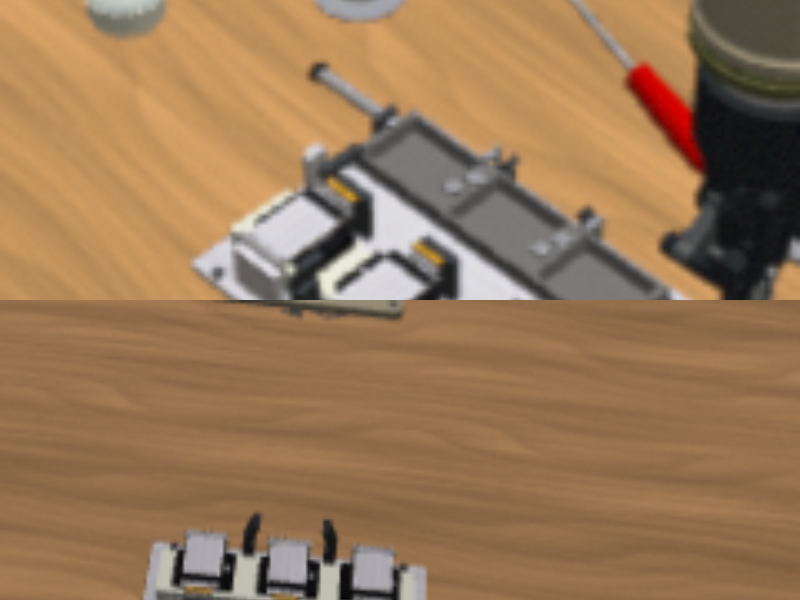

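All three covers are down and stayed down after release (bottom half at (205,560), (290,567) and (373,572)). The plate is flat and empty, and the arm is clear. Handing in.

```bash
python3 -c "
from h import *
print(ticket.hand_in(), monitor.get_obs()['clock'])"
```

```text
the job is handed in; nothing more can be done
the job is handed in; nothing more can be done
```

I did the whole job and handed it in at about 47 s on the robot's clock. The hand-in reports no verdict.

I laid the plate flat and seated all three white lights in the pockets. I then swung the plate over by its handle, swung it back, and pressed all three covers shut. I left the blue, green and pink look-alikes alone.

**Last checks:**
- **Lights in nests:** before the covers went on, the camera showed all three lens-down, with backs at about 44 to 45 mm against 44 mm expected.
- **Covers:** all three stayed down after I let go, at 49 mm in both cameras. The fitted slopes were 0.025 to 0.052, within the camera's noise but close to the 0.06 limit, so the click is inferred from the covers not springing open.
- **Plate:** flat open, with the empty pocket floors at about 21 mm against 20 mm expected.
- **Arm:** clear of everything, with force readings near zero.
- **Jar, tape roll and sprocket:** the arm never went near them, but I didn't measure their final positions.

No check failed. I saw no light knocked aside and no slipped grip.

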